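# Stock the compound tray and bring it to the buffing wheel

## Task

The sliding tray on the buffing station is clamped by its red-balled cam lever: flip the lever up to free it, slide the tray so its red pointer lines up with the yellow loading mark, and clamp it again. While it is clamped there, move every polishing-compound bar from the blue compartment bin into the tray, one bar lying flat in each compartment; then free the tray, slide it until the pointer lines up with the blue mark by the wheel, and clamp it there with all bars still aboard. Do not disturb the jar, the yellow box and the brush wheel standing nearby.

Things in the scene. Friction and masses are not known exactly. Their poses are not given: they have to be found in the camera images.
- cam_lever (a joint): cam lever on the deck at the tray's right (-y). 0 = locked: leans 60 deg from upright towards the robot (-x); 1.15 = free: upright, 6 deg past vertical. Swings about the station's y axis. Carriage free above about 0.7, gripped hard below 0.3; counts as clamped only when right down (below 0.1), free when fully up (above 0.95). Needs about 2 to 4 N at the ball; stays at either end
- lever_ball (a point): centre of the red plastic ball, 26 mm diameter, at the end of the 90 mm steel lever (12 mm rod). Its height is about 103 mm locked, 147 mm free
- lever_pivot (a point): hinge axis of the cam lever, 90 mm from the ball's centre, 58 mm above the table; it rides with the carriage. Between two bracket cheeks 30 mm apart, tops at 66 mm
- carriage (a joint): position of the sliding tray (carriage) along its rails, 0 to 0.28 m, growing to the left (+y), towards the buffing wheel. About 3 N moves it when free; it cannot leave the rails or be lifted
- push_knob (a point): centre of the black round knob (26 mm diameter, 28 mm high, top at 83 mm, on a thin stem) for pushing or dragging the tray, on the 58 mm wide aluminium deck (top at 40 mm) right of the tray; it lies 93 mm farther from the robot than the lever's pivot
- tray_floor (a point): centre of the tray's inner floor, 35 mm above the table; axes as the station's. The black tray is 190 mm (x) by 160 mm (y); walls and crossed dividers, 5 mm thick, 12 mm high over the floor, make 2 x 2 compartments (85 by 70 mm clear) centred at x = +-45, y = +-37.5 mm from here. Tray and deck are one rigid carriage
- pointer (a point): tip of the small red pointer at the middle of the tray's robot-side edge (10 mm wide, with a red stripe up the wall over it), 118 mm from the tray centre in -x, 27 mm above the table
- mark_load_top (a point): centre of the top of the yellow loading mark, a painted plate 30 mm (x) by 14 mm (y) on the grey base plate's robot-side edge; same axes as the station. The pointer counts as lined up within 7 mm along y
- mark_wheel_top (a point): the same for the blue mark by the buffing wheel
- bin: fixed blue bin, 190 mm (x) by 160 mm (y), origin at the centre of its underside; floor 5 mm thick, walls and crossed dividers 5 mm thick rising to 17 mm, making 2 x 2 compartments centred at x = +-45 mm, y = +-37.5 mm
- station: grey base plate (12 mm thick, 290 mm in x, 545 mm in y from -160 to +385 mm of the origin, rails on it) with an aluminium motor and a 150 mm buffing wheel at its left end (wheel face 415 mm, hub 410 mm to the left of the origin, axle 125 mm up). Origin on the table under the tray's centre at carriage position 0; x away from the robot, y to the left
- jar: bystander: amber jar, 60 mm diameter, 85 mm high, origin at its underside
- card_box: bystander: yellow box 90 x 60 x 35 mm, origin at its underside
- brush_wheel: bystander: tan brush wheel, 70 mm diameter, 30 mm high, origin at its underside
- bar1: red polishing-compound bar with a paper sleeve, 80 mm (its x) by 36 by 36 mm, about 0.2 kg, rigid; origin at its centre. May be absent
- bar2: green polishing-compound bar with a paper sleeve, 80 mm (its x) by 36 by 36 mm, about 0.2 kg, rigid; origin at its centre. May be absent
- bar3: white polishing-compound bar with a paper sleeve, 80 mm (its x) by 36 by 36 mm, about 0.2 kg, rigid; origin at its centre. May be absent
- bar4: terracotta brown polishing-compound bar with a paper sleeve, 80 mm (its x) by 36 by 36 mm, about 0.2 kg, rigid; origin at its centre. May be absent
There are look-alikes about, which are no part of the job. What is shaped like the bar4 but turquoise is not meant.

How it is judged:
On the way, in this order (a step that is already met when the one before it is completed fails the run):
1. the cam lever is flipped up and the carriage free (value of joint cam_lever above 0.95 rad), for 0.2 s.
2. the pointer is at the yellow mark (within 7 mm) and the lever down, locked (y of pointer in the frame of mark_load_top between -0.007 and 0.007 m and value of joint cam_lever below 0.1 rad), for 0.3 s.
3. every bar lies in the tray, with the carriage still locked at the yellow mark (all of step 2 and x of bar1 in the frame of tray_floor between -0.09 and 0.09 m and y of bar1 in the frame of tray_floor between -0.075 and 0.075 m and z of bar1 in the frame of tray_floor between 0.008 and 0.0235 m and linear speed of each of bar1, bar2, bar3, bar4 below 0.03 m/s and x of bar2 in the frame of tray_floor between -0.09 and 0.09 m and y of bar2 in the frame of tray_floor between -0.075 and 0.075 m and z of bar2 in the frame of tray_floor between 0.008 and 0.0235 m and x of bar3 in the frame of tray_floor between -0.09 and 0.09 m and y of bar3 in the frame of tray_floor between -0.075 and 0.075 m and z of bar3 in the frame of tray_floor between 0.008 and 0.0235 m and x of bar4 in the frame of tray_floor between -0.09 and 0.09 m and y of bar4 in the frame of tray_floor between -0.075 and 0.075 m and z of bar4 in the frame of tray_floor between 0.008 and 0.0235 m), for 0.3 s.
4. the cam lever is flipped up again (value of joint cam_lever above 0.95 rad), for 0.2 s.
5. the pointer is at the blue mark (within 7 mm) and the lever down, locked (y of pointer in the frame of mark_wheel_top between -0.007 and 0.007 m and value of joint cam_lever below 0.1 rad), for 0.3 s.
At the end, for the whole second after the job is handed in: the pointer is within 7 mm of the blue mark along the rails, the lever is down (below 0.1 rad), every bar lies flat on the tray's floor in a compartment (centre within 8 to 23.5 mm over the floor), at rest (all of step 5 and x of bar1 in the frame of tray_floor between -0.09 and 0.09 m and y of bar1 in the frame of tray_floor between -0.075 and 0.075 m and z of bar1 in the frame of tray_floor between 0.008 and 0.0235 m and linear speed of each of bar1, bar2, bar3, bar4, jar, card_box, brush_wheel below 0.03 m/s and x of bar2 in the frame of tray_floor between -0.09 and 0.09 m and y of bar2 in the frame of tray_floor between -0.075 and 0.075 m and z of bar2 in the frame of tray_floor between 0.008 and 0.0235 m and x of bar3 in the frame of tray_floor between -0.09 and 0.09 m and y of bar3 in the frame of tray_floor between -0.075 and 0.075 m and z of bar3 in the frame of tray_floor between 0.008 and 0.0235 m and x of bar4 in the frame of tray_floor between -0.09 and 0.09 m and y of bar4 in the frame of tray_floor between -0.075 and 0.075 m and z of bar4 in the frame of tray_floor between 0.008 and 0.0235 m); the robot touches nothing.
It fails at once if the jar is knocked more than 40 mm away (distance of jar from where it was at the start of the episode above 0.04 m).
It fails at once if the card box is knocked more than 40 mm away (distance of card_box from where it was at the start of the episode above 0.04 m).
It fails at once if the brush wheel is knocked more than 40 mm away (distance of brush_wheel from where it was at the start of the episode above 0.04 m).
It fails at once if the jar is tipped over (angle between jar's own z axis and vertical above 0.6 rad).
Of bar1, bar2, bar3, bar4 only 2 to 4 are there at a start; the rules pass over those that are not, and their reading is None.
At some moment in a run one of bar1, bar2, bar3, bar4 may be knocked a few centimetres aside while the robot is not near it.
Once in a run the grip may slacken for a moment while it holds something.
It also fails if it takes over 210 s, if anything falls off the work surface, if the arm or the gripper's body presses on something with over 40 N, if the wrist force passes 120 N, or if a joint passes its speed limit or range.

## Robot

A 6-joint arm with a two-finger parallel gripper is mounted at the origin on the work surface. World frame = base frame: x ahead of the robot, y to its left, z up, the work surface at z = 0. Lengths are in m, angles in rad, forces in N, time in s.
With the tool pointing down it reaches from about 0.325 to 0.775 m from the base axis. Payload 5.5 kg.
Tool frame: the origin (TCP) lies on the mounting face of the last link; the fingertips stand 173 mm ahead of it and the grasp point (between the pads) lies 155 mm ahead of it; z points along the fingers, y is the line along which they close (so a half turn about z gives the same grasp; the last joint's range is limited). The gripper opens to 85 mm and grips with 20 to 120 N. Pads are 22 mm wide; open, the fingers measure 114 mm over their backs; the gripper's body (76 mm by 85 mm) begins 54 mm behind the grasp point. The pads swing forward as they close: fully open they stand 13 mm farther back than shut.
Start: joints at [1.182, 0.091, 1.231, -0, 1.82, -0.057], TCP at [0.195, 0.567, 0.405] pointing down, gripper open.
Joint ranges: [-2.87, 2.87], [-0.86, 2.18], [0.17, 2.46], [-1.51, 4.65], [0.06, 2.69], [-2.65, 2.65]. Speed limits (rad/s): [2.57, 2.57, 3.01, 3.14, 3.14, 3.14].

## Interface

Orientations are given as a rotation vector (axis times angle).
In Python, from plant import arm gives the robot as it stands.
- The arm moves only by the tool drive_tool, never from a script. Its argument "commands" is text: rows parted by semicolons, each of 4 numbers parted by spaces: the shift along the tool's x, y, z in units of 40 mm (1.0 is 40 mm), then the turn about the tool's z in units of 5 degrees (1.0 is 5 degrees). In form: x y z twist; .... A call has 1 to 20 rows; each row shifts and turns the commanded pose from where the row before left it, along the tool's axes as they then stand; what a row does not reach is not made up. A row lasts 1/8 s, in which the tool goes at most 62.5 mm and 10.7 degrees, less where a joint would pass 70% of its speed; a pose out of reach is approached as far as the arm can. A call is refused whole if a number of a shift passes 1 or a number of a turn 1, either way. A call with a gripper value outside its range is refused whole. "claw" is the finger opening in mm, from 0 to 85.4, set as the call begins (left out, the last holds). The fingers move at their own pace and stop on an object; "grip_force" is the grip in N (left out, the last holds). Time passes only in rows, so rows that do not move let the fingers close. It gives the time, the measured TCP pose, the force, the opening and the grip force at its end, in the units of the state.
- arm.read_state(): the state, without advancing time (a new reading comes with each control period).
- arm.read_camera(name): name is "side" or "top" or "wrist"; returns the picture (420x560x3 uint8, red, green, blue); there is no depth.
- arm.camera_model(name): a dict with "intrinsics" (3x3 intrinsics, pixels), "position" and "attitude" of the camera in the world. Camera axes: x right, y down, z forward; pixel columns grow to the right and rows downward; lengths in m; the calibration is good to about 2 mm. A picture is of the moment at which its call begins: read the wrist's pose just before it. camera_model takes no time and is no camera call; for the wrist camera it gives the pose at the moment of the call.
- arm.finish_job(): hands the job in; it is judged then, once.
The state is a dict: "time_s": time; "q": joint angles; "qd": joint speeds; "tau": joint torques, N m; "tcp_pos": TCP position; "ee_rot": TCP orientation; "force": force on the tool from outside, world axes, zero at the start; "wrist_torque": the same for the moment, N m; "gripper_width": finger opening in m; "finger_force": force on a finger pad.
Only numpy, scipy, OpenCV 4.12 (cv2) and the standard library are available. Lean on these libraries where they do the work, as an engineer would, in place of code of your own. Each camera call takes 0.05 s, during which the arm holds its last target. There are 200 camera calls.

## Working session

There is one attempt and no reset: what is moved stays moved. The work goes in short steps, Python scripts to look and compute and a tool call to move; the robot and the scene stay as the last step left them, time stands still between calls to the robot, and variables do not carry over. Pictures are saved under pics/ and viewed, at most 14 in all, crops included, and the job is handed in when it is done.

Besides the shell and the picture viewer there is one more tool, called by a JSON object that holds its "op" and its "data", one argument or row to a line. drive_tool: Moves the arm, as the interface text tells. Its arguments: {"type":"object","properties":{"commands":{"type":"string"},"claw":{"type":"number"},"grip_force":{"type":"number"}},"required":["commands"]}

```bash
ls; mkdir -p pics
python3 - <<'E'
from plant import arm
import cv2,numpy as np
np.set_printoptions(precision=4,suppress=True)
s=arm.read_state();print(s)
for n in("top","side","wrist"):
    m=arm.camera_model(n);print(n,m)
    cv2.imwrite(f"pics/{n}0.png",arm.read_camera(n)[:,:,::-1])
E
```

```text
pics
{'time_s': 0.0, 'q': array([ 1.1823,  0.0919,  1.2319,  0.    ,  1.8198, -0.0567]), 'qd': array([ 0.0006, -0.0002,  0.0004,  0.    ,  0.0006, -0.0007]), 'tau': array([  0.0013, -45.873 , -41.8025,   0.0001,   0.0117,  -0.    ]), 'tcp_pos': array([0.1955, 0.5674, 0.4035]), 'ee_rot': array([-0.5187, -3.098 ,  0.003 ]), 'force': array([-0.1202, -0.1199,  0.5035]), 'wrist_torque': array([ 0.0475, -0.0289, -0.0324]), 'finger_force': 0.0, 'gripper_width': 0.08528357079513997}
top {'intrinsics': array([[527.5419,   0.    , 285.1096],
       [  0.    , 527.5419, 208.519 ],
       [  0.    ,   0.    ,   1.    ]]), 'position': array([ 0.3236, -0.0841,  1.3211]), 'attitude': array([-2.1328,  2.1681, -0.182 ])}
side {'intrinsics': array([[426.1913,   0.    , 280.0672],
       [  0.    , 426.1913, 207.2872],
       [  0.    ,   0.    ,   1.    ]]), 'position': array([-0.1237, -0.8722,  0.7617]), 'attitude': array([-2.0617,  0.699 , -0.4065])}
wrist {'intrinsics': array([[352.7043,   0.    , 276.7464],
       [  0.    , 352.7043, 211.1458],
       [  0.    ,   0.    ,   1.    ]]), 'position': array([0.126 , 0.5905, 0.3734]), 'attitude': array([2.3562, 1.6837, 0.2422])}
```

View pics/top0.png

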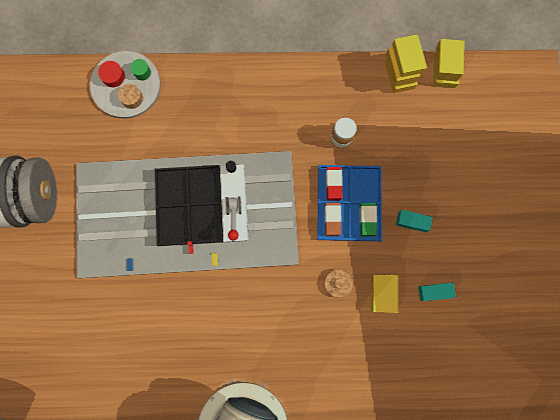

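View pics/side0.png

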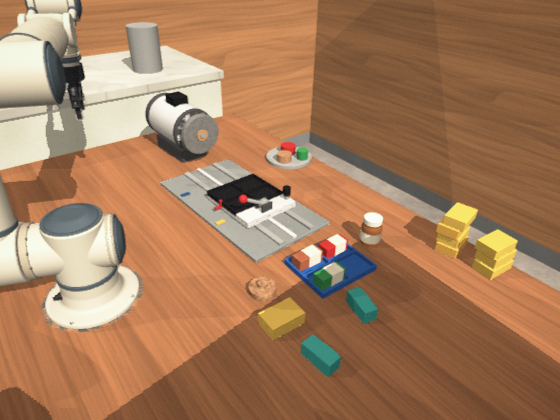

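```bash
cat > h.py <<'E'
from plant import arm
import cv2,numpy as np
from scipy.spatial.transform import Rotation as R
np.set_printoptions(precision=4,suppress=True)
def cast(m,uv,z):
    uv=np.atleast_2d(np.asarray(uv,float)); K=m["intrinsics"]; Rm=R.from_rotvec(m["attitude"]).as_matrix()
    d=np.c_[uv,np.ones(len(uv))]@np.linalg.inv(K).T@Rm.T
    p=np.asarray(m["position"]); return p+d*((z-p[2])/d[:,2])[:,None]
def proj(m,P):
    Rm=R.from_rotvec(m["attitude"]).as_matrix(); c=(np.atleast_2d(P)-m["position"])@Rm@m["intrinsics"].T
    return c[:,:2]/c[:,2:]
def hsv(im): return cv2.cvtColor(im,cv2.COLOR_RGB2HSV)
def mask(im,lo,hi):
    return cv2.inRange(hsv(im),np.array(lo),np.array(hi))
def red(im): return mask(im,(0,170,90),(4,255,255))|mask(im,(174,170,90),(180,255,255))
def blobs(mk,amin=15,roi=None):
    if roi is not None:
        z=np.zeros_like(mk); x0,y0,x1,y1=roi; z[y0:y1,x0:x1]=mk[y0:y1,x0:x1]; mk=z
    n,l,st,c=cv2.connectedComponentsWithStats(mk)
    return [(st[i,4],c[i].round(2),cv2.minAreaRect(np.argwhere(l==i)[:,::-1].astype(np.float32))) for i in range(1,n) if st[i,4]>=amin]
E
python3 - <<'E'
from h import *
im=cv2.imread("pics/top0.png")[:,:,::-1].copy();m=arm.camera_model("top")
print("tool axes\n",R.from_rotvec(arm.read_state()["ee_rot"]).as_matrix())
H=hsv(im)
for n,p in dict(blue=(129,265),yel=(214,259),ptr=(190,246),ball=(233,235),knob=(231,166),tray=(175,215),red=(334,190),terra=(333,225),green=(368,228),bin=(370,180),base=(100,225)).items(): print(n,H[p[1],p[0]])
for n,mk in dict(red=red(im),blue=mask(im,(100,120,40),(125,255,255)),yel=mask(im,(20,120,90),(32,255,255)),dark=mask(im,(0,0,0),(180,255,45))&0xff).items():
    for a,c,r in blobs(mk,12,(70,140,400,300)): print(n,a,c,r)
E
python3 - <<'E'
import cv2
im=cv2.imread("pics/top0.png")[140:300,70:400]
cv2.imwrite("pics/c1.png",cv2.resize(im,(792,384),interpolation=cv2.INTER_CUBIC))
E
```

```text
tool axes
 [[-0.9455  0.3258 -0.0006]
 [ 0.3258  0.9455 -0.0014]
 [ 0.0001 -0.0015 -1.    ]]
blue [104 162 131]
yel [ 26 175 201]
ptr [  1 204 208]
ball [  1 196 200]
knob [ 9 59 43]
tray [ 8 24 43]
red [  1 201 194]
terra [ 10 161 176]
green [ 64 155 110]
bin [107 172 123]
base [ 26  26 154]
red 43 [333.67 168.  ] ((334.0, 168.0), (14.0, 2.0), 0.0)
red 192 [334.04 191.97] ((334.0, 192.0), (12.0, 14.0), 90.0)
red 83 [232.63 234.63] ((232.5, 234.5), (9.0, 9.0), 90.0)
red 53 [190.08 246.68] ((190.1588134765625, 246.96469116210938), (12.14810562133789, 4.880936145782471), 77.47119140625)
blue 3035 [351.4  200.17] ((349.5, 202.5), (75.0, 63.0), 90.0)
blue 61 [129.05 264.56] ((129.5, 264.5), (5.0, 11.0), 0.0)
yel 73 [214.25 259.11] ((214.3155975341797, 258.9713134765625), (12.312860488891602, 5.703751564025879), 84.80557250976562)
yel 654 [384.41 287.13] ((384.0, 287.0), (24.0, 26.0), 90.0)
dark 85 [230.55 166.31] ((230.6000213623047, 166.20001220703125), (10.733126640319824, 8.944271087646484), 63.43495178222656)
dark 3064 [191.24 206.35] ((188.04844665527344, 205.06597900390625), (77.78331756591797, 65.65947723388672), 87.39744567871094)
dark 15 [170.53 176.6 ] ((170.75001525878906, 176.75001525878906), (3.5355336666107178, 7.071067810058594), 45.0)
dark 16 [172.   210.75] ((171.80882263183594, 210.48529052734375), (6.002450466156006, 4.801959991455078), 30.963754653930664)
dark 14 [179.36 230.57] ((179.0, 231.5), (5.0, 4.0), 90.0)
dark 14 [368.5 235. ] ((368.5, 235.0), (13.0, 0.0), 180.0)
```

View pics/c1.png

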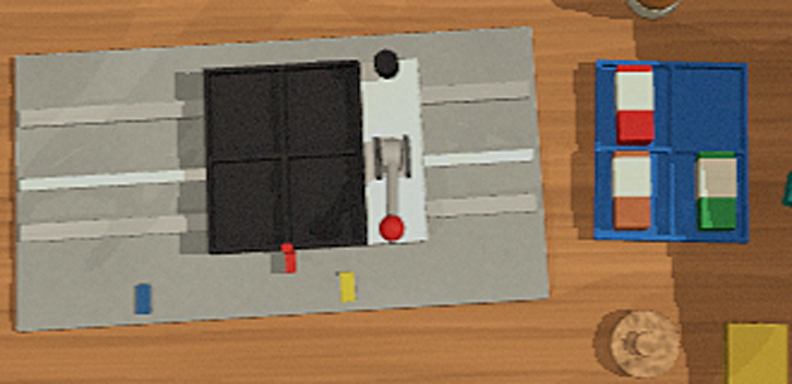

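Run:
```python
from h import *
im=cv2.imread("pics/top0.png")[:,:,::-1].copy();m=arm.camera_model("top")
c=lambda u,z:cast(m,u,z)[0]
Y=c((214.25,259.11),.014);B=c((129.05,264.56),.014)
print("yel",Y,"blue",B,"dist",np.linalg.norm(Y-B),"yaw from marks",np.degrees(np.arctan2(-(B-Y)[0],(B-Y)[1])))
ball=c((232.6,234.6),.103);knob=c((230.6,166.3),.083);print("ball",ball,"knob",knob,"yaw ball-knob",np.degrees(np.arctan2((knob-ball)[1],(knob-ball)[0])),np.linalg.norm((knob-ball)[:2]))
# baseplate
o=np.array([70,140]);s=.4167
f=lambda p:o+np.array(p)*330/792
g=[c(f(p),.012) for p in((14,56),(531,28),(548,298),(17,331))];e=g[0]-g[1];print("plate",g,"yaw",[np.degrees(np.arctan2(-e[0],e[1])) for e in(g[0]-g[1],g[3]-g[2])],[np.degrees(np.arctan2(e[1],e[0])) for e in (g[0]-g[3],g[1]-g[2])])
t=[c(f(p),.047) for p in((204,68),(359,61),(366,244),(210,253))];print("tray",t,np.mean(t,0))
b=[c(f(p),.017) for p in((596,61),(747,64),(747,242),(595,239))];print("bin",b,np.mean(b,0))
print("ptr stripe",[c(f(p),.027) for p in((282,272),(295,272),(288,272))])
for nm,q in dict(red=((616,66),(653,66),(654,143),(617,143)),ter=((613,152),(650,152),(650,229),(613,229)),grn=((698,152),(736,152),(736,229),(698,229))).items():
    t=[c(f(p),.041) for p in q]; e=t[0]-t[3]; print(nm,np.mean(t,0),np.degrees(np.arctan2(e[1],e[0])),np.linalg.norm(e))
```

```text
yel [0.3996 0.0683 0.014 ] blue [0.3898 0.277  0.014 ] dist 0.20893049692211366 yaw from marks 2.700642929716209
ball [0.4503 0.0156 0.103 ] knob [0.617  0.0216 0.083 ] yaw ball-knob 2.059396583656531 0.16685434356222525
plate [array([0.647 , 0.4182, 0.012 ]), array([ 0.67 , -0.127,  0.012]), array([ 0.3838, -0.1389,  0.012 ]), array([0.3595, 0.4031, 0.012 ])] yaw [np.float64(2.4181173179589646), np.float64(2.56848134413802)] [np.float64(3.0024666450889774), np.float64(2.3923445127240535)]
tray [array([0.623 , 0.2106, 0.047 ]), array([0.6282, 0.0519, 0.047 ]), array([0.4394, 0.0446, 0.047 ]), array([0.4329, 0.2009, 0.047 ])] [0.5309 0.127  0.047 ]
bin [array([ 0.6319, -0.1948,  0.017 ]), array([ 0.6264, -0.3547,  0.017 ]), array([ 0.4378, -0.3461,  0.017 ]), array([ 0.4434, -0.1886,  0.017 ])] [ 0.5349 -0.2711  0.017 ]
ptr stripe [array([0.414, 0.132, 0.027]), array([0.4138, 0.1188, 0.027 ]), array([0.4139, 0.1259, 0.027 ])]
red [ 0.5799 -0.2318  0.041 ] -0.9675021273845236 0.08095727630723197
ter [ 0.4905 -0.2254  0.041 ] -1.6747056634352702 0.07929209760440188
grn [ 0.4891 -0.3129  0.041 ] -2.2581357989729063 0.07939370207398469
```

{"op": "drive_tool", "data": {
  "commands": "0 0 0 -1; 0 0 0 -1; 0 0 0 -1; 0 0 0 -1; 0 0 0 -.3; -.38 -.94 .07 0; -.38 -.94 .07 0; -.38 -.94 .07 0; -.38 -.94 .07 0; -.38 -.94 .07 0; -.38 -.94 .07 0; -.38 -.94 .07 0; -.38 -.94 .07 0; -.38 -.94 .07 0; -.38 -.94 .07 0; -.38 -.94 .07 0; -.38 -.94 .07 0; -.38 -.94 .07 0; -.38 -.94 .07 0; -.38 -.94 .07 0",
  "claw": 60
}}

```text
time_s: 2.65
tcp_pos: [0.448, 0.0124, 0.3626]
ee_rot: [-0.066, 3.141, 0.0]
force: [0.4, -0.5, 0.7]
gripper_width: 0.0602
finger_force: 0.0
```

```bash
cat >> h.py <<'E'
def rep(target=None,yaw=None):
    """grasp-point target (world) and tool yaw (deg, tool y from world +y) -> deltas in tool units after twisting"""
    s=arm.read_state();A=R.from_rotvec(s["ee_rot"]).as_matrix()
    cur=np.degrees(np.arctan2(-A[0,1],A[1,1]));g=s["tcp_pos"]+A[:,2]*.155
    print("t",round(s["time_s"],1),"grasp",g,"yaw",round(cur,2),"F",s["force"],"w",round(s["gripper_width"],4),"ff",s["finger_force"])
    if target is not None:
        yw=cur if yaw is None else yaw
        B=R.from_euler("Z",yw-cur,degrees=True).as_matrix()@A
        print("twist units",round((cur-yw)/5,2),"shift units",B.T@(np.asarray(target)-g)/.04)
E
python3 - <<'E'
from h import *
rep((.4503,.0156,.103),2.5)
m=arm.camera_model("wrist");im=arm.read_camera("wrist");cv2.imwrite("pics/w1.png",im[:,:,::-1])
for a,c,r in blobs(red(im),20): print(a,c,r, cast(m,c,.103))
E
```

```text
t 2.6 grasp [0.4481 0.0124 0.2076] yaw 2.42 F [ 0.4124 -0.5126  0.6617] w 0.0602 ff 0.0
twist units -0.02 shift units [-0.0581  0.0771  2.6148]
500 [405.42 180.51] ((404.7095031738281, 180.59384155273438), (38.863277435302734, 19.575048446655273), 75.46554565429688) [[0.4179 0.096  0.103 ]]
997 [277.33 223.46] ((277.0000305175781, 223.50003051757812), (34.64822769165039, 34.64822769165039), 45.0) [[0.4515 0.0127 0.103 ]]
1010 [ 14.25 299.7 ] ((15.5, 299.0), (36.0, 31.0), 90.0) [[ 0.5188 -0.1773  0.103 ]]
113 [ 13.44 356.24] ((13.924616813659668, 356.3569030761719), (26.07090950012207, 4.493071556091309), 3.1798300743103027) [[ 0.5685 -0.1862  0.103 ]]
```

View pics/w1.png

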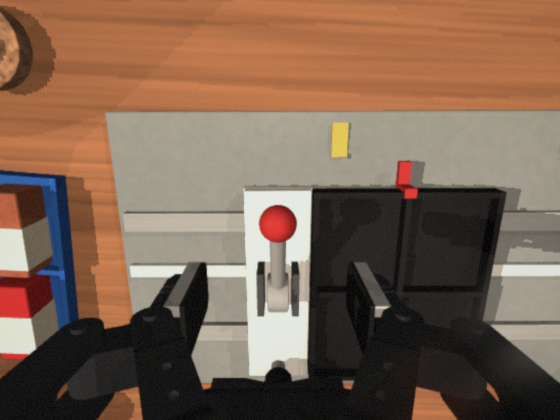

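Run:
```python
from h import *
m=arm.camera_model("wrist");im=cv2.imread("pics/w1.png")[:,:,::-1].copy()
yl=blobs(mask(im,(20,120,90),(32,255,255)),50,(300,100,400,200));print(yl)
r=blobs(red(im),50,(380,150,430,186));print(r)
Y=cast(m,yl[0][1],.013)[0];P=cast(m,(404,165),.027)[0]
th=np.radians(2.45);yh=np.array([-np.sin(th),np.cos(th),0])
print(Y,P,(P-Y)@yh)
a=cast(m,(110,112.5),.012)[0]-cast(m,(555,111.5),.012)[0];print(np.degrees(np.arctan2(a[0],-a[1])))
```

```text
[(np.int32(555), array([339.34, 139.39]), ((339.4049987792969, 139.4954833984375), (16.267282485961914, 33.77125930786133), 2.726310968399048))]
[(np.int32(306), array([403.43, 173.51]), ((403.2792053222656, 173.0913543701172), (13.109457015991211, 24.793973922729492), 4.085616588592529))]
[0.4015 0.0615 0.013 ] [0.4198 0.117  0.027 ] 0.05461007701460963
2.468023816595143
```

{"op": "drive_tool", "data": {
  "commands": "-.08 0 .9 0; 0 0 .9 0; 0 0 .6 0; 0 0 .21 0; 0 0 0 0",
  "claw": 60
}}

```text
time_s: 3.32
tcp_pos: [0.4509, 0.014, 0.2584]
ee_rot: [0.068, -3.14, -0.0]
force: [-0.9, -0.2, 0.7]
gripper_width: 0.0599
finger_force: 0.0
```

{"op": "drive_tool", "data": {
  "commands": "0 0 0 0; 0 0 0 0; 0 0 0 0; 0 0 0 0; 0 0 0 0; 0 0 0 0",
  "claw": 10,
  "grip_force": 30
}}

```text
time_s: 4.08
tcp_pos: [0.4509, 0.0138, 0.2586]
ee_rot: [-0.068, 3.141, -0.0]
force: [-4.1, -0.5, 4.2]
gripper_width: 0.024
finger_force: 29.5
```

{"op": "drive_tool", "data": {
  "commands": "-.11 0 -.16 0; -.11 0 -.16 0; -.14 0 -.14 0; -.14 0 -.14 0; -.16 0 -.11 0; -.16 0 -.11 0; -.18 0 -.08 0; -.18 0 -.08 0; -.19 0 -.05 0; -.19 0 -.05 0; -.2 0 -.02 0; -.2 0 -.02 0; -.12 0 .01 0; -.12 0 .01 0; -.05 0 0 0; 0 0 0 0; 0 0 0 0; 0 0 0 0"
}}

```text
time_s: 6.32
tcp_pos: [0.5407, 0.0178, 0.3023]
ee_rot: [-0.068, 3.141, -0.0]
force: [-0.3, 0.4, 0.0]
gripper_width: 0.0097
finger_force: 0.0
```

Run:
```python
from h import *
rep()
m=arm.camera_model("wrist");im=arm.read_camera("wrist");cv2.imwrite("pics/w2.png",im[:,:,::-1])
im=arm.read_camera("side");c=im[150:270,150:340];cv2.imwrite("pics/s2.png",cv2.resize(c[:,:,::-1],None,fx=4,fy=4))
```

```text
t 6.3 grasp [0.5407 0.0178 0.1473] yaw 2.49 F [-0.2594  0.3795  0.0291] w 0.0097 ff 0.0
```

View pics/s2.png

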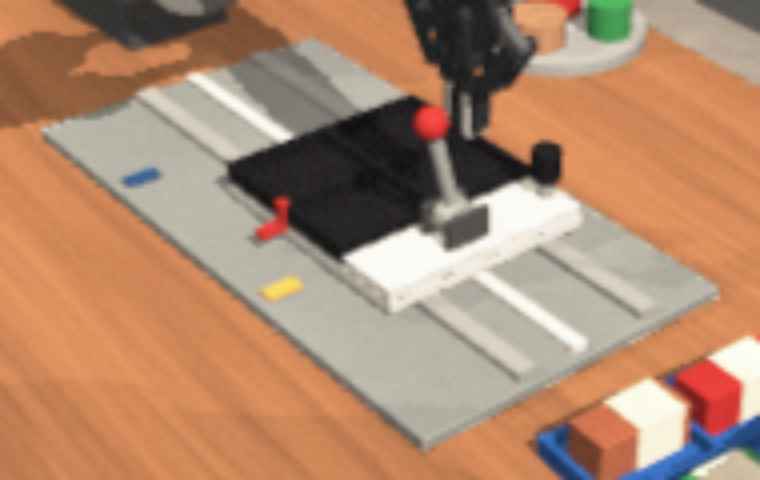

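```bash
cat >> h.py <<'E'
def tri(ms,uvs):
    A=np.zeros((3,3));b=np.zeros(3)
    for m,uv in zip(ms,uvs):
        p=np.asarray(m["position"]);d=cast(m,uv,0)[0]-p;d/=np.linalg.norm(d);M=np.eye(3)-np.outer(d,d);A+=M;b+=M@p
    return np.linalg.solve(A,b)
E
python3 - <<'E'
from h import *
mw=arm.camera_model("wrist");ms=arm.camera_model("side")
iw=cv2.imread("pics/w2.png")[:,:,::-1].copy();s=arm.read_camera("side")
bs=blobs(red(s),20,(200,150,300,230));bw=blobs(red(iw),100)
print(bs);print(bw)
for w in bw: print(tri([mw,ms],[w[1],bs[0][1]]))
t=arm.read_camera("top");print(blobs(red(t),15,(200,150,260,260)))
E
```

```text
[(np.int32(61), array([257.21, 180.21]), ((257.0, 180.0), (8.0, 8.0), 90.0)), (np.int32(35), array([218.74, 204.37]), ((218.72413635253906, 204.31036376953125), (4.72703218460083, 10.767128944396973), 23.198589324951172))]
[(np.int32(937), array([454.06,  50.33]), ((456.0, 49.0), (44.0, 34.0), 90.0)), (np.int32(3551), array([276.75, 213.52]), ((277.0, 214.0), (66.0, 66.0), 90.0))]
[0.4745 0.0287 0.1697]
[0.5053 0.0162 0.1459]
[(np.int32(91), array([229.77, 208.44]), ((230.0, 208.5), (9.0, 10.0), 90.0))]
```

View pics/w2.png

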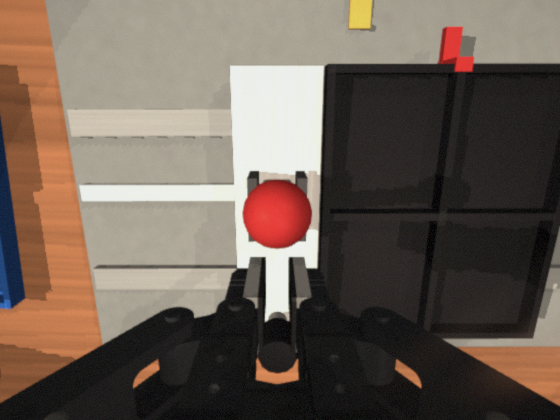

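{"op": "drive_tool", "data": {
  "commands": "0 0 0 0; 0 0 0 0; 0 0 0 0; 0 0 0 0; .28 0 .06 0; .28 0 .06 0; .28 0 .06 0; 0 0 0 0",
  "claw": 60
}}

```text
time_s: 7.52
tcp_pos: [0.5064, 0.0163, 0.295]
ee_rot: [-0.068, 3.141, 0.0]
force: [0.4, 0.9, 0.1]
gripper_width: 0.0599
finger_force: 0.0
```

{"op": "drive_tool", "data": {
  "commands": "0 0 0 0; 0 0 0 0; 0 0 0 0; 0 0 0 0; 0 0 0 0; 0 0 0 0",
  "claw": 10,
  "grip_force": 40
}}

```text
time_s: 8.28
tcp_pos: [0.5074, 0.0163, 0.2954]
ee_rot: [-0.068, 3.14, -0.0]
force: [-0.5, 0.1, 4.0]
gripper_width: 0.0236
finger_force: 39.0
```

Run:
```python
from h import *
rep()
im=arm.read_camera("wrist");cv2.imwrite("pics/w3.png",im[:,:,::-1])
print(blobs(red(im),100))
```

```text
t 8.3 grasp [0.5075 0.0163 0.1404] yaw 2.49 F [-0.5231  0.14    4.0084] w 0.0236 ff 39.04679238796234
[(np.int32(943), array([451.41, 107.55]), ((453.0, 107.0), (46.0, 34.0), 90.0)), (np.int32(3413), array([277.05, 303.13]), ((277.0, 303.0), (66.0, 62.0), 90.0))]
```

View pics/w3.png

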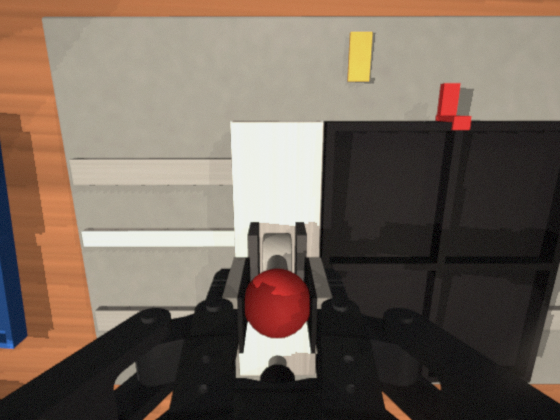

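{"op": "drive_tool", "data": {
  "commands": "-.1 0 -.02 0; -.1 0 -.02 0; -.1 0 -.02 0; -.1 0 -.01 0; -.1 0 0 0; -.1 0 0 0; -.1 0 0 0; -.1 0 .01 0; -.08 0 .01 0; 0 0 0 0; 0 0 0 0; 0 0 0 0"
}}

```text
time_s: 9.82
tcp_pos: [0.5424, 0.0179, 0.2969]
ee_rot: [0.069, -3.141, -0.0]
force: [0.1, -0.1, -1.3]
gripper_width: 0.024
finger_force: 39.3
```

```bash
cat >> h.py <<'E'
def ballpos():
    mw=arm.camera_model("wrist");iw=arm.read_camera("wrist");ms=arm.camera_model("side");s=arm.read_camera("side")
    w=max(blobs(red(iw),100),key=lambda b:b[0]); S=blobs(red(s),20,(150,140,340,230))
    for q in S:
        p=tri([mw,ms],[w[1],q[1]]); e=np.linalg.norm(proj(ms,p)[0]-q[1])
        if e<3: print("ball",p,"err",e,"wristpx",w[1],w[0])
    return iw
E
python3 - <<'E'
from h import *
rep();ballpos()
E
```

```text
t 9.8 grasp [0.5424 0.0179 0.1419] yaw 2.52 F [ 0.0593 -0.1386 -1.2716] w 0.024 ff 39.27594244480133
ball [0.5313 0.0176 0.15  ] err 0.43489519484635486 wristpx [276.64 287.07] 3673
```

{"op": "drive_tool", "data": {
  "commands": "-.1 0 0 0; -.1 0 0 0; -.1 0 0 0; -.05 0 0 0; 0 0 0 0; 0 0 0 0"
}}

```text
time_s: 10.68
tcp_pos: [0.5564, 0.0184, 0.297]
ee_rot: [0.068, -3.141, 0.0]
force: [0.0, -0.1, -0.5]
gripper_width: 0.0101
finger_force: 0.0
```

Run:
```python
from h import *
rep();im=ballpos()
s=arm.read_camera("side");c=s[150:270,150:340];cv2.imwrite("pics/s3.png",cv2.resize(c[:,:,::-1],None,fx=4,fy=4))
```

```text
t 10.7 grasp [0.5564 0.0184 0.142 ] yaw 2.49 F [ 0.0272 -0.0666 -0.5345] w 0.0101 ff 0.0
ball [0.527  0.0169 0.1483] err 0.09609421196441956 wristpx [276.61 235.6 ] 3948
```

View pics/s3.png

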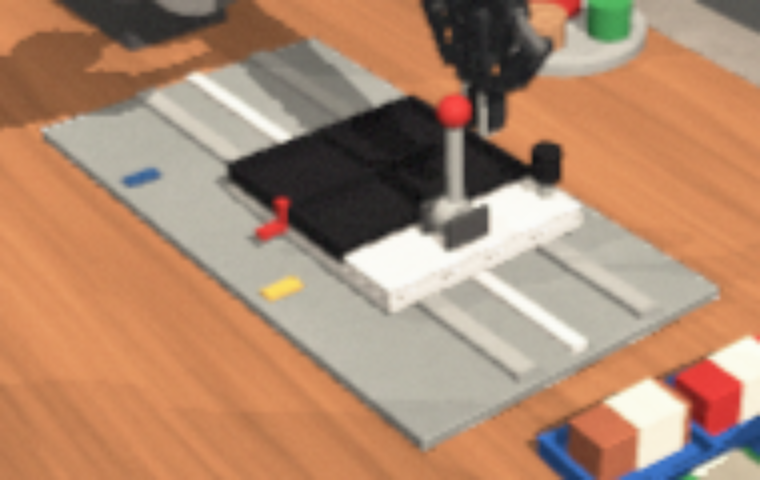

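{"op": "drive_tool", "data": {
  "commands": "0 0 -.75 0; 0 0 -.75 0; .7 0 0 0; .7 0 0 0; .6 0 0 0; 0 0 .6 0; 0 0 .6 0; -.2 0 0 0; -.2 0 0 0; -.15 0 0 0; -.15 0 0 0; -.15 0 0 0; -.15 0 0 0; 0 0 0 0; 0 0 0 0",
  "claw": 0
}}

```text
time_s: 12.7
tcp_pos: [0.5157, 0.0167, 0.309]
ee_rot: [0.068, -3.136, 0.0]
force: [-9.7, -1.0, 4.0]
gripper_width: 0.0006
finger_force: 4.5
```

Run:
```python
from h import *
rep();im=ballpos()
```

```text
t 12.7 grasp [0.515  0.0166 0.154 ] yaw 2.49 F [-9.6768 -0.9615  4.0276] w 0.0006 ff 4.46979895234108
ball [0.4303 0.1214 0.0358] err 0.12987144036986356 wristpx [442.82  96.66] 846
```

{"op": "drive_tool", "data": {
  "commands": ".2 0 0 0; 0 0 -.75 0; 0 0 -.75 0; -.4 0 0 0; -.38 0 0 0; 0 0 0 0; 0 0 .7 0; 0 0 .7 0; 0 0 .25 0; 0 0 0 0",
  "claw": 60
}}

```text
time_s: 14.05
tcp_pos: [0.5393, 0.0177, 0.3028]
ee_rot: [0.068, -3.14, 0.0]
force: [0.1, -0.4, 1.1]
gripper_width: 0.0595
finger_force: 0.0
```

{"op": "drive_tool", "data": {
  "commands": "0 0 0 0; 0 0 0 0; 0 0 0 0; 0 0 0 0; 0 0 0 0; 0 0 0 0",
  "claw": 10,
  "grip_force": 40
}}

```text
time_s: 14.8
tcp_pos: [0.5399, 0.0177, 0.3047]
ee_rot: [-0.068, 3.138, -0.0]
force: [-0.1, 0.6, 5.6]
gripper_width: 0.0235
finger_force: 39.1
```

```bash
cat >> h.py <<'E'
YL=np.array([-np.sin(np.radians(2.48)),np.cos(np.radians(2.48)),0])
def ptr():
    """pointer offset along the rails from yellow and blue, wrist and side views"""
    m=arm.camera_model("wrist");im=arm.read_camera("wrist")
    y=blobs(mask(im,(20,120,90),(32,255,255)),60);b=blobs(mask(im,(98,100,60),(112,255,255)),60);r=blobs(red(im),60)
    for n,l,z in(("y",y,.013),("b",b,.013),("r",r,.027)):
        for a,c,q in l:
            p=cast(m,c,z)[0]
            if .35<p[0]<.47: print(n,a,c,p,"s",round(p@YL,4))
E
python3 - <<'E'
from h import *
rep();ballpos();ptr()
E
```

```text
t 14.8 grasp [0.5403 0.0177 0.1497] yaw 2.49 F [-0.0613  0.6057  5.6058] w 0.0235 ff 39.05179023742676
ball [0.5324 0.0182 0.1518] err 0.980679816164521 wristpx [277.11 291.  ] 3111
y 656 [359.24  14.43] [0.4064 0.0661 0.013 ] s 0.0485
r 923 [452.33  51.3 ] [0.4281 0.1256 0.027 ] s 0.107
```

{"op": "drive_tool", "data": {
  "commands": "0 -.1 0 0; 0 -.2 0 0; 0 -.2 0 0; 0 -.2 0 0; 0 -.2 0 0; 0 -.2 0 0; 0 -.16 0 0; 0 -.1 0 0; 0 0 0 0; 0 0 0 0; 0 0 0 0"
}}

```text
time_s: 16.32
tcp_pos: [0.5423, -0.0367, 0.3047]
ee_rot: [-0.068, 3.138, -0.001]
force: [0.1, 0.8, 5.3]
gripper_width: 0.0233
finger_force: 39.2
```

Run:
```python
from h import *
rep();ballpos();ptr()
```

```text
t 16.3 grasp [ 0.5427 -0.0367  0.1497] yaw 2.49 F [0.0619 0.7993 5.2939] w 0.0233 ff 39.21394228935242
ball [ 0.5352 -0.0362  0.1514] err 0.9868241276150693 wristpx [277.04 291.02] 3106
y 626 [442.26  13.8 ] [0.406  0.0665 0.013 ] s 0.0488
r 927 [452.44  51.39] [0.4306 0.0712 0.027 ] s 0.0525
```

{"op": "drive_tool", "data": {
  "commands": "0 0 0 0; 0 0 0 0; 0 0 0 0; 0 0 -.8 0; 0 0 -.8 0; 0 0 -.8 0; 0 0 -.1 0; 0 0 0 0",
  "claw": 60
}}

```text
time_s: 17.48
tcp_pos: [0.5421, -0.0366, 0.4022]
ee_rot: [0.068, -3.14, -0.0]
force: [0.4, 0.7, -0.2]
gripper_width: 0.0599
finger_force: 0.0
```

Run:
```python
from h import *
rep();ballpos()
m=arm.camera_model("wrist");im=arm.read_camera("wrist");cv2.imwrite("pics/w4.png",im[:,:,::-1])
y=blobs(mask(im,(20,120,90),(32,255,255)),60,(200,0,560,200))[0];print(y[1],(cast(m,y[1],.013)@YL))
mk=red(im)
for r in range(40,160,3):
    c=np.flatnonzero(mk[r,300:])
    if len(c)>2: print(r,c[0]+300,c[-1]+300,round(float(cast(m,(300+c.mean(),r),.027)[0]@YL),4))
```

```text
t 17.5 grasp [ 0.5419 -0.0366  0.2472] yaw 2.49 F [ 0.4471  0.7023 -0.2016] w 0.0599 ff 0.0
[394.81  35.26] [0.0486]
55 394 404 0.0497
58 393 404 0.0495
61 393 404 0.0497
64 393 404 0.05
67 392 403 0.0493
70 392 403 0.0495
73 392 403 0.0498
76 392 410 0.0532
79 391 410 0.0531
82 398 410 0.0565
85 398 409 0.0563
```

{"op": "drive_tool", "data": {
  "commands": "-.6 0 0 0; -.55 0 0 0; 0 0 .8 0; 0 0 .8 0; 0 0 .78 0; .3 0 0 0; .25 0 0 0; .2 0 0 0; .2 0 0 0; .2 0 0 0; .2 0 .04 0; .2 0 .04 0; .2 0 .06 0; .2 0 .06 0; .2 0 .1 0; .1 0 0 0; 0 0 0 0; 0 0 0 0",
  "claw": 0
}}

```text
time_s: 19.88
tcp_pos: [0.4982, -0.0385, 0.2961]
ee_rot: [-0.068, 3.141, -0.0]
force: [0.4, 0.4, -0.1]
gripper_width: -0.0
finger_force: 0.0
```

Run:
```python
from h import *
rep();ballpos()
```

```text
t 19.9 grasp [ 0.4982 -0.0386  0.1411] yaw 2.49 F [ 0.4029  0.4026 -0.1209] w -0.0 ff 0.0
ball [ 0.4715 -0.0399  0.127 ] err 0.2732525268496731 wristpx [276.13 225.47] 2866
```

{"op": "drive_tool", "data": {
  "commands": "-.05 0 -.5 0; 0 0 -.4 0; .45 0 0 0; .45 0 0 0; .05 0 .3 0; .06 0 .2 0; .06 0 .2 0; .06 0 .15 0; 0 0 .15 0; 0 0 .1 0; 0 0 .07 0; 0 0 0 0"
}}

```text
time_s: 21.48
tcp_pos: [0.4478, -0.0409, 0.289]
ee_rot: [0.065, -3.11, 0.002]
force: [-70.5, -0.4, 52.2]
gripper_width: -0.0002
finger_force: 41.5
```

Run:
```python
from h import *
rep();ballpos()
```

```text
t 21.5 grasp [ 0.4431 -0.0412  0.1341] yaw 2.39 F [-70.528   -0.4257  52.2396] w -0.0002 ff 41.51672959327698
```

{"op": "drive_tool", "data": {
  "commands": "0 0 -.3 0; 0 0 -.5 0; 0 0 -.8 0; 0 0 -.8 0; 0 0 -.8 0; 0 0 0 0"
}}

```text
time_s: 22.32
tcp_pos: [0.4555, -0.0404, 0.4158]
ee_rot: [-0.068, 3.136, -0.001]
force: [-0.4, 0.2, 0.8]
gripper_width: -0.0003
finger_force: 0.0
```

```bash
cat >> h.py <<'E'
def ptr2(col,lo,hi,roi):
    m=arm.camera_model("wrist");im=arm.read_camera("wrist")
    y=max(blobs(mask(im,lo,hi),60,roi),key=lambda b:b[0]);s0=float((cast(m,y[1],.013)@YL)[0]);print(col,y[0],y[1],s0)
    for a,c,q in blobs(red(im),60,(0,0,560,200)):
        x0=np.floor(q[0][1]-max(q[1])/2);mk=red(im);r0=max(0,int(x0))
        for r in range(r0+3,r0+16,4):
            cc=np.flatnonzero(mk[r]);cc=cc[abs(cc-c[0])<30]
            if len(cc): print("ptr row",r,cc[0],cc[-1],"offset",round(float(cast(m,(cc.mean(),r),.027)[0]@YL)-s0,4))
    return im
E
python3 - <<'E'
from h import *
rep();ballpos();im=ptr2("yel",(20,120,90),(32,255,255),(150,0,560,250));cv2.imwrite("pics/w5.png",im[:,:,::-1])
E
```

```text
t 22.3 grasp [ 0.4562 -0.0405  0.2608] yaw 2.5 F [-0.4335  0.1732  0.7773] w -0.0003 ff 0.0
yel 425 [383.42 130.44] 0.04869198902653679
ptr row 153 382 391 offset 0.0009
ptr row 157 382 391 offset 0.0012
ptr row 161 381 391 offset 0.0011
ptr row 165 381 390 offset 0.001
```

View pics/w5.png

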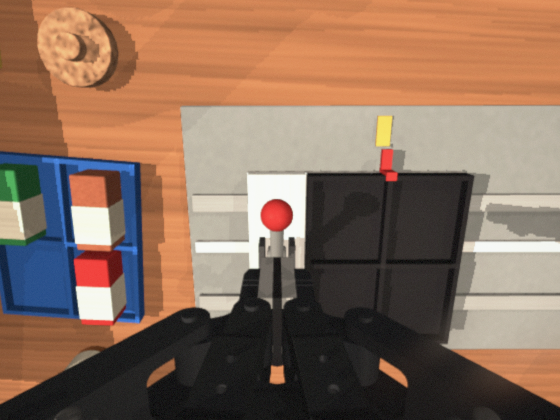

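Run:
```python
from h import *
mw=arm.camera_model("wrist");ms=arm.camera_model("side");s=arm.read_camera("side")
im=cv2.imread("pics/w5.png")[:,:,::-1].copy()
w=blobs(red(im),100,(240,190,310,250))[0]
for q in blobs(red(s),20,(150,140,340,250)):
    p=tri([mw,ms],[w[1],q[1]]);print(p,np.linalg.norm(proj(ms,p)[0]-q[1]))
print(cast(mw,w[1],.103),w[0])
t=arm.read_camera("top");cv2.imwrite("pics/t2.png",t[:,:,::-1])
cv2.imwrite("pics/t2c.png",cv2.resize(t[150:260,140:400,::-1],None,fx=3,fy=3,interpolation=cv2.INTER_CUBIC))
```

```text
[ 0.4658 -0.0748  0.2829] 23.76720955523789
[ 0.4622 -0.0406  0.119 ] 0.02902980049675333
[ 0.4237 -0.027   0.1095] 15.00650787196562
[ 0.5996 -0.0857 -0.096 ] 26.323657051089818
[[ 0.467  -0.0404  0.103 ]] 734
```

View pics/t2c.png

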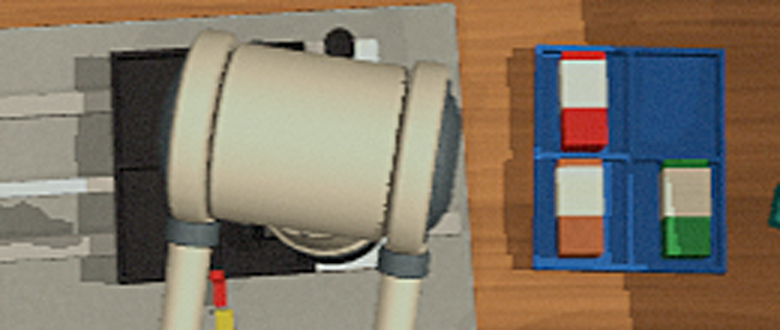

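{"op": "drive_tool", "data": {
  "commands": "-.17 0 .8 0; 0 0 .8 0; 0 0 .8 0; 0 0 .4 0; 0 0 .1 0; 0 0 .1 0; 0 0 .1 0; 0 0 .06 0; 0 0 .03 0; 0 0 0 0"
}}

```text
time_s: 23.82
tcp_pos: [0.4618, -0.0402, 0.2885]
ee_rot: [-0.068, 3.138, -0.001]
force: [-3.4, 1.0, 10.5]
gripper_width: 0.0004
finger_force: 5.3
```

Run:
```python
from h import *
rep()
```

```text
t 23.8 grasp [ 0.4623 -0.0403  0.1335] yaw 2.49 F [-3.3668  1.0223 10.5318] w 0.0004 ff 5.282436087727547
```

{"op": "drive_tool", "data": {
  "commands": "0 0 .03 0; 0 0 .03 0; 0 0 0 0"
}}

```text
time_s: 24.2
tcp_pos: [0.4617, -0.0402, 0.288]
ee_rot: [-0.068, 3.136, -0.002]
force: [-8.4, 0.4, 19.6]
gripper_width: -0.0003
finger_force: 9.6
```

{"op": "drive_tool", "data": {
  "commands": "0 0 -.4 0; 0 0 -.8 0; 0 0 -.8 0; 0 0 -.8 0; 0 0 -.4 0; 0 0 0 0"
}}

```text
time_s: 24.95
tcp_pos: [0.4618, -0.0401, 0.4121]
ee_rot: [-0.068, 3.139, -0.001]
force: [1.2, -0.1, -0.4]
gripper_width: -0.0
finger_force: 0.0
```

```bash
cat >> h.py <<'E'
def lever(roi=(240,100,320,320)):
    mw=arm.camera_model("wrist");iw=arm.read_camera("wrist");ms=arm.camera_model("side");s=arm.read_camera("side")
    for w in blobs(red(iw),100,roi):
        for q in blobs(red(s),15,(120,100,340,260)):
            p=tri([mw,ms],[w[1],q[1]])
            if np.linalg.norm(proj(ms,p)[0]-q[1])<1.5: print("ball",p,"px",w[1],"-> angle from z",round(float(np.degrees(np.arccos(np.clip((p[2]-.058)/.09,-1,1)))),1))
    return iw
E
python3 - <<'E'
from h import *
rep();lever();ptr2("yel",(20,120,90),(32,255,255),(150,0,560,250))
E
```

```text
t 24.9 grasp [ 0.4621 -0.0402  0.2571] yaw 2.49 F [ 1.161  -0.0992 -0.4396] w -0.0 ff 0.0
ball [ 0.452  -0.0408  0.1031] px [276.49 188.51] -> angle from z 59.9
yel 426 [384.57 124.44] 0.048658490275014496
ptr row 146 383 393 offset 0.0011
ptr row 150 383 392 offset 0.0009
ptr row 154 383 392 offset 0.0013
ptr row 158 382 392 offset 0.0011
ptr row 176 274 278 offset -0.1096
ptr row 180 266 286 offset -0.1096
ptr row 184 263 289 offset -0.1096
ptr row 188 262 290 offset -0.1096
```

{"op": "drive_tool", "data": {
  "commands": "-.2 -.4 -.6 0; -.2 -.4 -.6 0; -.2 -.4 -.6 0; -.2 -.3 -.6 0; 0 0 0 0; 0 0 0 0",
  "claw": 70
}}

```text
time_s: 25.85
tcp_pos: [0.4964, -0.0985, 0.5052]
ee_rot: [0.068, -3.138, -0.002]
force: [0.8, 0.9, -0.2]
gripper_width: 0.0701
finger_force: 0.0
```

Run:
```python
from h import *
rep();m=arm.camera_model("wrist");print(m["position"])
im=arm.read_camera("wrist");np.save("w6.npy",im);cv2.imwrite("pics/w6.png",cv2.resize(im[:,:,::-1],(800,600),interpolation=cv2.INTER_CUBIC))
import pickle;pickle.dump(m,open("m6.pkl","wb"))
```

```text
t 25.9 grasp [ 0.496  -0.0984  0.3502] yaw 2.49 F [ 0.8298  0.9476 -0.2455] w 0.0701 ff 0.0
[ 0.423  -0.102   0.4752]
```

View pics/w6.png

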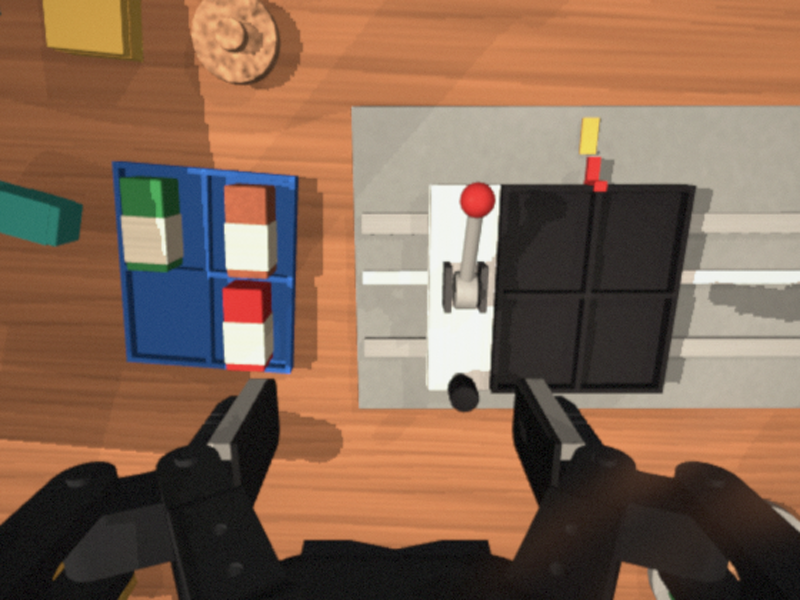

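Run:
```python
from h import *
import pickle
m=pickle.load(open("m6.pkl","rb"));k=.7
c=lambda p,z:cast(m,np.array(p)*k,z)
t=c([(501,184.5),(693,185),(662,392),(491,391)],.047);print("tray",t,t.mean(0))
print("sizes",[np.linalg.norm(t[i]-t[(i+1)%4]) for i in range(4)],"cross",c([(586,292)],.047))
u=t[0]-t[3]; print("yaw",[np.degrees(np.arctan2(-e[1],-e[0])) for e in(t[0]-t[3],t[1]-t[2])],np.degrees(np.arctan2(-(t[1]-t[0])[0],(t[1]-t[0])[1])))
b=c([(115,162),(297,177),(291,372),(127,361)],.017);print("bin",b,b.mean(0),[np.linalg.norm(b[i]-b[(i+1)%4]) for i in range(4)],np.degrees(np.arctan2(-(b[1]-b[0])[0],(b[1]-b[0])[1])))
for n,q in dict(grn=[(121,178),(125,270)],ter=[(225,186),(225,271)],red=[(224,284),(222,368)]).items():
    p=c(q,.041);print(n,p,np.linalg.norm(p[0]-p[1]))
```

```text
tray [[ 0.4437 -0.013   0.047 ]
 [ 0.4369  0.1462  0.047 ]
 [ 0.6256  0.1572  0.047 ]
 [ 0.6317 -0.0027  0.047 ]] [0.5344 0.0719 0.047 ]
sizes [np.float64(0.15936252731071263), np.float64(0.1890069984677033), np.float64(0.16006741541286906), np.float64(0.18830831309080676)] cross [[0.5323 0.0715 0.047 ]]
yaw [np.float64(3.1339472883424904), np.float64(3.3446344247101414)] 2.440174578028307
bin [[ 0.4412 -0.3466  0.017 ]
 [ 0.4468 -0.1875  0.017 ]
 [ 0.6346 -0.1953  0.017 ]
 [ 0.63   -0.3558  0.017 ]] [ 0.5381 -0.2713  0.017 ] [np.float64(0.15919903304626382), np.float64(0.18792994153063422), np.float64(0.16063976424985824), np.float64(0.1890349109881315)] -2.0131178465626256
grn [[ 0.453  -0.3302  0.041 ]
 [ 0.5321 -0.3352  0.041 ]] 0.07929758991278113
ter [[ 0.4556 -0.2436  0.041 ]
 [ 0.5291 -0.2473  0.041 ]] 0.07354056240861488
red [[ 0.541  -0.2487  0.041 ]
 [ 0.6223 -0.2547  0.041 ]] 0.08151082529133087
```

Run:
```python
from h import *
rep((.4924,-.2273,.037),-2.2)
```

```text
t 25.9 grasp [ 0.4959 -0.0982  0.3502] yaw 2.51 F [-0.5488  0.2945 -0.5694] w 0.0698 ff 0.0
twist units 0.94 shift units [-0.0571 -3.2361  7.8269]
```

{"op": "drive_tool", "data": {
  "commands": "0 0 0 .94; -.06 -.8 .4 0; 0 -.8 .6 0; 0 -.8 .7 0; 0 -.84 .8 0; 0 0 .9 0; 0 0 .9 0; 0 0 .9 0; 0 0 .8 0; 0 0 .7 0; 0 0 .6 0; 0 0 .3 0; 0 0 .2 0; 0 0 0 0",
  "claw": 62
}}

```text
time_s: 27.65
tcp_pos: [0.4936, -0.2281, 0.1949]
ee_rot: [-0.06, -3.141, -0.0]
force: [0.7, -0.8, -0.5]
gripper_width: 0.0624
finger_force: 0.0
```

{"op": "drive_tool", "data": {
  "commands": "0 0 0 0; 0 0 0 0; 0 0 0 0; 0 0 0 0; 0 0 0 0; 0 0 0 0",
  "claw": 25,
  "grip_force": 60
}}

```text
time_s: 28.4
tcp_pos: [0.4941, -0.2285, 0.1965]
ee_rot: [0.061, 3.139, -0.002]
force: [-0.5, 0.3, 5.9]
gripper_width: 0.0347
finger_force: 61.6
```

Run:
```python
from h import *
rep((.4869,.1072,.19),2.5)
im=arm.read_camera("wrist");cv2.imwrite("pics/w7.png",im[:,:,::-1])
```

```text
t 28.4 grasp [ 0.4944 -0.2287  0.0415] yaw -2.21 F [-0.5132  0.2878  5.9127] w 0.0347 ff 61.64270281791687
twist units -0.94 shift units [-0.1871  8.3934 -3.7203]
```

{"op": "drive_tool", "data": {
  "commands": "0 0 -.3 0; 0 0 -.6 0; 0 0 -.9 0; 0 0 -.9 0; 0 0 -.7 0; 0 0 -.32 0; 0 0 0 -.94; -.1 .5 0 0; -.09 .8 0 0; 0 .8 0 0; 0 .8 0 0; 0 .8 0 0; 0 .8 0 0; 0 .8 0 0; 0 .8 0 0; 0 .8 0 0; 0 .8 0 0; 0 .5 0 0; 0 .2 0 0; 0 0 0 0"
}}

```text
time_s: 30.95
tcp_pos: [0.4864, 0.1083, 0.3433]
ee_rot: [0.069, -3.14, 0.0]
force: [0.6, -0.5, -2.0]
gripper_width: 0.0348
finger_force: 60.8
```

Run:
```python
from h import *
rep((.4869,.1072,.067),2.5)
im=arm.read_camera("wrist");cv2.imwrite("pics/w8.png",im[:,:,::-1])
```

```text
t 30.9 grasp [0.4862 0.1082 0.1883] yaw 2.52 F [ 0.5796 -0.522  -1.9734] w 0.0348 ff 60.78548312187195
twist units 0.0 shift units [-0.0195 -0.0251  3.0323]
```

View pics/w8.png

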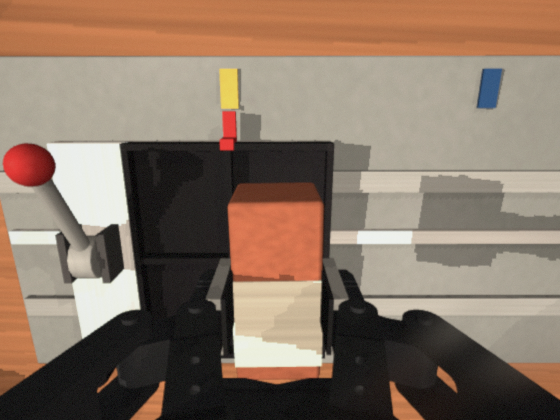

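Run:
```python
from h import *
m=arm.camera_model("wrist")
im=cv2.imread("pics/w8.png")[:,:,::-1]
print(hsv(im.copy())[176:212:2,276])
a=cast(m,(276,185.5),.152)[0];b=cast(m,(276,199),.188)[0];print(a,b)
t=cast(m,[(126,143.5),(333,143)],.047);print("tray front corners",t)
```

```text
[[  0  42  43]
 [  4  42  43]
 [  0  34  38]
 [  6  98  52]
 [  8 161  92]
 [  9 166  95]
 [  9 173  93]
 [  8 161  98]
 [  8 161  98]
 [  8 164  98]
 [  9 155  97]
 [  7 155  97]
 [  8 157  99]
 [  8 158 153]
 [  8 158 199]
 [  8 158 214]
 [  8 159 218]
 [  8 156 218]]
[0.4484 0.1053 0.152 ] [0.4455 0.1053 0.188 ]
tray front corners [[ 0.4444 -0.007   0.047 ]
 [ 0.4371  0.147   0.047 ]]
```

{"op": "drive_tool", "data": {
  "commands": "0 0 .6 0; 0 0 .8 0; 0 0 .7 0; 0 0 .4 0; 0 0 .2 0; 0 0 .1 0; 0 0 .05 0; 0 0 0 0"
}}

```text
time_s: 32.0
tcp_pos: [0.4868, 0.1078, 0.2305]
ee_rot: [-0.068, 3.14, 0.0]
force: [-0.3, -0.3, -2.3]
gripper_width: 0.0345
finger_force: 60.8
```

{"op": "drive_tool", "data": {
  "commands": "0 0 0 0; 0 0 0 0; 0 0 0 0; 0 0 -.3 0; 0 0 -.8 0; 0 0 -.8 0; 0 0 -.8 0; 0 0 -.5 0; 0 0 0 0",
  "claw": 60
}}

```text
time_s: 33.12
tcp_pos: [0.4869, 0.1078, 0.3599]
ee_rot: [-0.068, 3.137, 0.001]
force: [0.5, -0.4, -0.6]
gripper_width: 0.06
finger_force: 0.0
```

Run:
```python
from h import *
rep((.5817,-.2337,.19),-2.2)
im=arm.read_camera("wrist");cv2.imwrite("pics/w9.png",im[:,:,::-1])
m=arm.camera_model("wrist");mk=mask(im,(5,100,60),(14,255,255))
for b in blobs(mk,300,(200,100,400,330)): print(b,cast(m,b[1],.071))
```

```text
t 33.1 grasp [0.4874 0.1079 0.2049] yaw 2.49 F [ 0.5452 -0.4371 -0.5508] w 0.06 ff 0.0
twist units 0.94 shift units [-2.6821 -8.4421  0.3792]
(np.int32(2340), array([275.7 , 171.63]), ((275.5, 171.5), (47.0, 49.0), 90.0)) [[0.4595 0.1055 0.071 ]]
(np.int32(390), array([277.75, 250.06]), ((277.5, 250.0), (8.0, 45.0), 90.0)) [[0.5215 0.1099 0.071 ]]
```

View pics/w9.png

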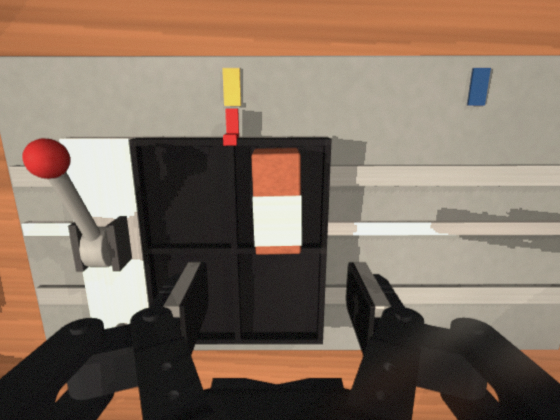

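{"op": "drive_tool", "data": {
  "commands": "0 0 0 .94; -.2 -.7 0 0; -.25 -.8 0 0; -.25 -.8 0 0; -.25 -.8 0 0; -.25 -.8 0 0; -.25 -.8 0 0; -.25 -.8 0 0; -.25 -.8 0 0; -.25 -.8 0 0; -.25 -.7 0 0; -.23 -.44 0 0; 0 0 0 0; 0 0 0 0",
  "claw": 62
}}

```text
time_s: 34.92
tcp_pos: [0.5809, -0.2252, 0.3566]
ee_rot: [-0.06, -3.139, -0.002]
force: [0.6, 0.0, 0.5]
gripper_width: 0.0621
finger_force: 0.0
```

```bash
cat >> h.py <<'E'
GRN=((50,90,30),(80,255,255))
def bar(mk,z,roi=(0,0,560,420),amin=200):
    """extent of a bar's coloured ends (top face at z) from the wrist view"""
    m=arm.camera_model("wrist")
    for a,c,q in blobs(mk,amin,roi):
        ys=cv2.boxPoints(q);print("blob",a,c,"\n",cast(m,ys,z)[:,:2])
E
python3 - <<'E'
from h import *
rep((.5817,-.2337,.038),-2.2)
im=arm.read_camera("wrist");bar(red(im),.041);print("g");bar(mask(im,*GRN),.041)
m=arm.camera_model("wrist");print(proj(m,(.5817,-.2337,.041)))
im=arm.read_camera("top");print(blobs(red(im),30,(310,150,390,250)),blobs(mask(im,*GRN),30,(310,150,390,250)))
E
```

```text
t 34.9 grasp [ 0.5806 -0.225   0.2016] yaw -2.19 F [0.6034 0.0031 0.4715] w 0.0621 ff 0.0
twist units 0.0 shift units [-0.0433 -0.2211  4.0889]
blob 1716 [265.58 172.81] 
 [[ 0.5418 -0.2509]
 [ 0.5416 -0.2163]
 [ 0.5756 -0.2158]
 [ 0.5759 -0.2515]]
blob 234 [268.44 243.02] 
 [[ 0.618  -0.2514]
 [ 0.6177 -0.2159]
 [ 0.6231 -0.2158]
 [ 0.6234 -0.2515]]
g
blob 2557 [155.42  56.78] 
 [[ 0.452  -0.3321]
 [ 0.4536 -0.2873]
 [ 0.4861 -0.2908]
 [ 0.4844 -0.3373]]
blob 460 [163.89 138.41] 
 [[ 0.5249 -0.3336]
 [ 0.524  -0.2911]
 [ 0.5316 -0.2914]
 [ 0.5325 -0.3342]]
[[266.5064 199.7932]]
[(np.int32(188), array([334.13, 191.9 ]), ((334.0, 192.0), (12.0, 14.0), 90.0))] [(np.int32(198), array([368.95, 228.86]), ((368.5, 228.5), (13.0, 15.0), 90.0))]
```

{"op": "drive_tool", "data": {
  "commands": "-.04 -.22 .5 0; 0 0 .8 0; 0 0 .8 0; 0 0 .8 0; 0 0 .6 0; 0 0 .39 0; 0 0 .2 0; 0 0 0 0"
}}

```text
time_s: 36.02
tcp_pos: [0.5823, -0.2346, 0.194]
ee_rot: [-0.061, -3.141, -0.0]
force: [0.3, 0.7, 0.1]
gripper_width: 0.062
finger_force: 0.0
```

{"op": "drive_tool", "data": {
  "commands": "0 0 0 0; 0 0 0 0; 0 0 0 0; 0 0 0 0; 0 0 0 0; 0 0 0 0",
  "claw": 25,
  "grip_force": 60
}}

```text
time_s: 36.78
tcp_pos: [0.5828, -0.2348, 0.196]
ee_rot: [0.061, 3.138, -0.002]
force: [-0.2, 0.0, 5.7]
gripper_width: 0.0348
finger_force: 61.8
```

Run:
```python
from h import *
rep((.5769,.1112,.19),2.5)
```

```text
t 36.8 grasp [ 0.5832 -0.235   0.041 ] yaw -2.21 F [-0.1987  0.0488  5.6955] w 0.0348 ff 61.777775287628174
twist units -0.94 shift units [-0.2304  8.6488 -3.7324]
```

{"op": "drive_tool", "data": {
  "commands": "0 0 -.3 0; 0 0 -.6 0; 0 0 -.9 0; 0 0 -.9 0; 0 0 -.7 0; 0 0 -.32 0; 0 0 0 -.94; -.1 .5 0 0; -.13 .8 0 0; 0 .8 0 0; 0 .8 0 0; 0 .8 0 0; 0 .8 0 0; 0 .8 0 0; 0 .8 0 0; 0 .8 0 0; 0 .8 0 0; 0 .6 0 0; 0 .35 0 0; 0 0 0 0"
}}

```text
time_s: 39.28
tcp_pos: [0.5762, 0.1126, 0.3424]
ee_rot: [0.07, -3.14, 0.0]
force: [0.3, 0.2, -3.3]
gripper_width: 0.0345
finger_force: 60.9
```

```bash
cat >> h.py <<'E'
def held(im,mk,dtop,dbot):
    """near end of held bar: rows of bottom edge and brightness step at the bar's middle column"""
    m=arm.camera_model("wrist");s=arm.read_state();g=(s["tcp_pos"]+R.from_rotvec(s["ee_rot"]).as_matrix()[:,2]*.155)[2]
    v=hsv(im)[:,:,2].astype(float)[:,270:283].mean(1);k=(mk[:,276]>0)
    rows=np.flatnonzero(k);r=rows[rows>120]
    r0=r[0];seg=np.gradient(v)[r0+4:r0+40];r1=r0+4+seg.argmax()
    print("rows",r0,r1,"end bottom",cast(m,(276,r0-.5),g-dbot),"end top",cast(m,(276,r1),g-dtop))
E
python3 - <<'E'
from h import *
rep((.577,.1112,.0745),2.5)
im=arm.read_camera("wrist");cv2.imwrite("pics/w10.png",im[:,:,::-1]);m=arm.camera_model("wrist")
held(im,red(im)|mask(im,(0,120,50),(5,255,255)),.000,.036)
v=hsv(im)
# tray divider: print brightness profile along a column left of the bar (cell -y)
g=cv2.cvtColor(im,cv2.COLOR_RGB2GRAY);i=proj(m,[(.5335+dx,.0717+.0375*sy,.047) for dx in(-.095,0) for sy in(-1,1)]);print(i)
for c in (int(i[0,0]),int(i[1,0])): print(c,[(r,int(g[r,c-2:c+3].mean())) for r in range(int(i[2,1])-14,int(i[2,1])+14)]);print([(r,int(g[r,c-2:c+3].mean())) for r in range(max(0,int(i[0,1])-8),max(0,int(i[0,1])+12))])
E
```

```text
t 39.3 grasp [0.576  0.1126 0.1874] yaw 2.55 F [ 0.3059  0.193  -3.2527] w 0.0345 ff 60.92268705368042
twist units 0.01 shift units [-0.0272 -0.0345  2.8235]
rows 185 205 end bottom [[0.5376 0.1093 0.1516]] end top [[0.5375 0.1093 0.1876]]
[[170.6598   0.9188]
 [282.9287   6.6252]
 [175.7625 144.8921]
 [276.5261 149.5087]]
170 [(130, 37), (131, 36), (132, 37), (133, 37), (134, 35), (135, 37), (136, 35), (137, 36), (138, 37), (139, 37), (140, 38), (141, 37), (142, 34), (143, 36), (144, 36), (145, 32), (146, 20), (147, 24), (148, 35), (149, 36), (150, 36), (151, 35), (152, 34), (153, 34), (154, 30), (155, 32), (156, 32), (157, 32)]
[(0, 159), (1, 158), (2, 158), (3, 158), (4, 158), (5, 158), (6, 156), (7, 128), (8, 57), (9, 36), (10, 38), (11, 37)]
282 [(130, 237), (131, 236), (132, 218), (133, 154), (134, 142), (135, 139), (136, 137), (137, 135), (138, 134), (139, 135), (140, 136), (141, 132), (142, 121), (143, 96), (144, 59), (145, 32), (146, 17), (147, 27), (148, 35), (149, 34), (150, 36), (151, 36), (152, 37), (153, 37), (154, 37), (155, 36), (156, 36), (157, 37)]
[(0, 159), (1, 159), (2, 159), (3, 159), (4, 160), (5, 158), (6, 148), (7, 109), (8, 51), (9, 39), (10, 38), (11, 45)]
```

{"op": "drive_tool", "data": {
  "commands": ".015 -.03 .6 0; 0 0 .8 0; 0 0 .7 0; 0 0 .35 0; 0 0 .2 0; 0 0 .1 0; 0 0 .05 0; 0 0 0 0"
}}

```text
time_s: 40.33
tcp_pos: [0.5761, 0.1103, 0.2317]
ee_rot: [-0.068, 3.14, 0.0]
force: [0.2, -0.8, -3.0]
gripper_width: 0.0344
finger_force: 60.9
```

{"op": "drive_tool", "data": {
  "commands": "0 0 0 0; 0 0 0 0; 0 0 0 0; 0 0 -.3 0; 0 0 -.8 0; 0 0 -.8 0; 0 0 -.8 0; 0 0 -.5 0; 0 0 0 0",
  "claw": 60
}}

```text
time_s: 41.45
tcp_pos: [0.5761, 0.1103, 0.3614]
ee_rot: [-0.068, 3.137, 0.001]
force: [-0.5, -0.8, 0.0]
gripper_width: 0.0601
finger_force: 0.0
```

Run:
```python
from h import *
rep((.4923,-.3147,.20),-2.4)
im=arm.read_camera("wrist");m=arm.camera_model("wrist")
bar(red(im),.071,(200,100,400,330),100)
```

```text
t 41.5 grasp [0.5767 0.1104 0.2064] yaw 2.49 F [-0.4539 -0.7807  0.0455] w 0.0601 ff 0.0
twist units 0.98 shift units [  1.6639 -10.7057   0.15  ]
blob 2198 [275.83 172.61] 
 [[0.534  0.0894]
 [0.5324 0.1249]
 [0.566  0.1271]
 [0.5676 0.0902]]
blob 329 [277.52 250.31] 
 [[0.6096 0.0952]
 [0.608  0.1298]
 [0.614  0.1302]
 [0.6155 0.0953]]
```

{"op": "drive_tool", "data": {
  "commands": "0 0 0 .98; .1 -.7 0 0; .13 -.8 0 0; .13 -.8 0 0; .13 -.8 0 0; .13 -.8 0 0; .13 -.8 0 0; .13 -.8 0 0; .13 -.8 0 0; .13 -.8 0 0; .13 -.8 0 0; .13 -.8 0 0; .13 -.8 0 0; .13 -.8 0 0; 0 -.4 0 0; 0 0 0 0; 0 0 0 0",
  "claw": 62
}}

```text
time_s: 43.62
tcp_pos: [0.4919, -0.3137, 0.3586]
ee_rot: [-0.065, -3.14, -0.002]
force: [-0.1, 0.0, 0.4]
gripper_width: 0.062
finger_force: 0.0
```

Run:
```python
from h import *
rep((.4923,-.3147,.038),-2.4)
im=arm.read_camera("wrist");bar(mask(im,*GRN),.041,(180,100,380,330),100)
```

```text
t 43.6 grasp [ 0.4919 -0.3136  0.2036] yaw -2.36 F [-0.0642  0.0032  0.4294] w 0.062 ff 0.0
twist units 0.01 shift units [-0.0142 -0.0317  4.1399]
blob 1774 [273.96 167.24] 
 [[ 0.4493 -0.3323]
 [ 0.4494 -0.2975]
 [ 0.4838 -0.2972]
 [ 0.4836 -0.3332]]
blob 267 [275.15 237.9 ] 
 [[ 0.5248 -0.3331]
 [ 0.5261 -0.2992]
 [ 0.5317 -0.2994]
 [ 0.5303 -0.3334]]
```

{"op": "drive_tool", "data": {
  "commands": "0 -.04 .5 0; 0 0 .8 0; 0 0 .8 0; 0 0 .8 0; 0 0 .6 0; 0 0 .43 0; 0 0 .2 0; 0 0 0 0"
}}

```text
time_s: 44.68
tcp_pos: [0.4915, -0.316, 0.1936]
ee_rot: [-0.066, -3.141, -0.0]
force: [0.6, 0.1, -0.2]
gripper_width: 0.0623
finger_force: 0.0
```

{"op": "drive_tool", "data": {
  "commands": "0 0 0 0; 0 0 0 0; 0 0 0 0; 0 0 0 0; 0 0 0 0; 0 0 0 0",
  "claw": 25,
  "grip_force": 60
}}

```text
time_s: 45.42
tcp_pos: [0.4919, -0.3165, 0.1955]
ee_rot: [0.066, 3.139, -0.002]
force: [0.2, 0.4, 5.7]
gripper_width: 0.0347
finger_force: 62.0
```

Run:
```python
from h import *
rep((.5802,.0362,.19),2.5)
```

```text
t 45.4 grasp [ 0.4923 -0.3167  0.0405] yaw -2.41 F [0.1702 0.4128 5.7049] w 0.0347 ff 61.96701765060425
twist units -0.98 shift units [-2.5896  8.7131 -3.7447]
```

{"op": "drive_tool", "data": {
  "commands": "0 0 -.3 0; 0 0 -.6 0; 0 0 -.9 0; 0 0 -.9 0; 0 0 -.7 0; 0 0 -.34 0; 0 0 0 -.98; -.2 .5 0 0; -.24 .8 0 0; -.24 .8 0 0; -.24 .8 0 0; -.24 .8 0 0; -.24 .8 0 0; -.24 .8 0 0; -.24 .8 0 0; -.24 .8 0 0; -.24 .8 0 0; -.2 .7 0 0; -.03 .3 0 0; 0 0 0 0"
}}

```text
time_s: 47.92
tcp_pos: [0.5796, 0.0368, 0.3429]
ee_rot: [0.07, -3.139, 0.0]
force: [0.5, 0.2, -1.5]
gripper_width: 0.0345
finger_force: 61.2
```

Run:
```python
from h import *
rep((.5802,.0362,.075),2.5)
im=arm.read_camera("wrist");cv2.imwrite("pics/w11.png",im[:,:,::-1]);m=arm.camera_model("wrist")
held(im,mask(im,(45,80,20),(85,255,255)),.000,.036)
```

```text
t 47.9 grasp [0.5794 0.0368 0.1879] yaw 2.55 F [ 0.4829  0.2326 -1.5006] w 0.0345 ff 61.15402579307556
twist units 0.01 shift units [-0.0222 -0.0149  2.8217]
rows 182 202 end bottom [[0.5395 0.0335 0.1521]] end top [[0.5397 0.0336 0.1881]]
```

{"op": "drive_tool", "data": {
  "commands": "-.015 -.01 .6 0; 0 0 .8 0; 0 0 .7 0; 0 0 .35 0; 0 0 .2 0; 0 0 .1 0; 0 0 .06 0; 0 0 0 0"
}}

```text
time_s: 48.98
tcp_pos: [0.5807, 0.0357, 0.2317]
ee_rot: [-0.068, 3.14, -0.0]
force: [-0.6, -0.2, -2.2]
gripper_width: 0.0348
finger_force: 61.2
```

{"op": "drive_tool", "data": {
  "commands": "0 0 0 0; 0 0 0 0; 0 0 0 0; 0 0 -.3 0; 0 0 -.8 0; 0 0 -.8 0; 0 0 -.8 0; 0 0 -.8 0; 0 0 -.8 0; 0 0 0 0",
  "claw": 50
}}

```text
time_s: 50.22
tcp_pos: [0.5804, 0.0356, 0.4078]
ee_rot: [-0.068, 3.133, -0.0]
force: [0.1, -0.5, 0.7]
gripper_width: 0.05
finger_force: 0.0
```

{"op": "drive_tool", "data": {
  "commands": ".6 -.2 0 0; .7 -.2 0 0; .7 -.2 0 0; .7 -.2 0 0; .6 -.2 0 0; 0 0 0 0; 0 0 0 0"
}}

```text
time_s: 51.1
tcp_pos: [0.4508, -0.0099, 0.4027]
ee_rot: [0.068, -3.141, -0.0]
force: [0.9, 1.1, -0.3]
gripper_width: 0.0499
finger_force: 0.0
```

Run:
```python
from h import *
rep();im=arm.read_camera("wrist");m=arm.camera_model("wrist");print(m["position"])
s=arm.read_camera("side")
a=cv2.resize(im[:,:,::-1],(560,420));b=cv2.resize(s[140:270,140:290,::-1],(485,420),interpolation=cv2.INTER_CUBIC)
cv2.imwrite("pics/v14.png",cv2.resize(np.hstack([a,b]),(800,int(420*800/1045))))
g=mask(im,*GRN);r=red(im);o=mask(im,(6,120,90),(12,255,255))
for n,k in(("g",g),("r",r),("o",o)): print(n);bar(k,.071,(120,60,560,420),150)
```

```text
t 51.1 grasp [ 0.4508 -0.0099  0.2477] yaw 2.49 F [ 0.8569  1.1137 -0.3225] w 0.0499 ff 0.0
[ 0.3776 -0.0135  0.3724]
g
blob 1542 [316.01 295.77] 
 [[0.5286 0.0126]
 [0.5269 0.0493]
 [0.5709 0.0534]
 [0.5726 0.0153]]
r
blob 361 [358.56 170.44] 
 [[0.4133 0.0523]
 [0.4127 0.0651]
 [0.4404 0.0683]
 [0.4409 0.0553]]
blob 724 [237.35 203.96] 
 [[ 0.4622 -0.0629]
 [ 0.4428 -0.0451]
 [ 0.4609 -0.0262]
 [ 0.4809 -0.0441]]
blob 1002 [397.7  292.96] 
 [[0.5667 0.0896]
 [0.526  0.0861]
 [0.5261 0.1237]
 [0.5668 0.1285]]
o
blob 28922 [285.34 120.48] 
 [[ 0.3479 -0.1388]
 [ 0.3321  0.208 ]
 [ 0.57    0.2736]
 [ 0.5895 -0.1582]]
blob 1911 [400.86 208.92] 
 [[0.4793 0.0799]
 [0.4417 0.0762]
 [0.441  0.1215]
 [0.4786 0.1267]]
blob 282 [396.55 272.7 ] 
 [[0.5237 0.0798]
 [0.508  0.0819]
 [0.5195 0.1277]
 [0.5355 0.1262]]
blob 2768 [280.53 368.58] 
 [[ 0.6245 -0.0761]
 [ 0.6178  0.071 ]
 [ 0.6511  0.0745]
 [ 0.658  -0.0765]]
blob 772 [544.69 368.09] 
 [[0.6101 0.2415]
 [0.6081 0.2841]
 [0.6488 0.2953]
 [0.6508 0.2513]]
blob 945 [418.13 404.84] 
 [[0.6944 0.1386]
 [0.6473 0.1316]
 [0.6454 0.1721]
 [0.6925 0.1806]]
blob 858 [136.69 404.45] 
 [[ 0.6619 -0.164 ]
 [ 0.6605 -0.1328]
 [ 0.7068 -0.1354]
 [ 0.7082 -0.1677]]
```

View pics/v14.png

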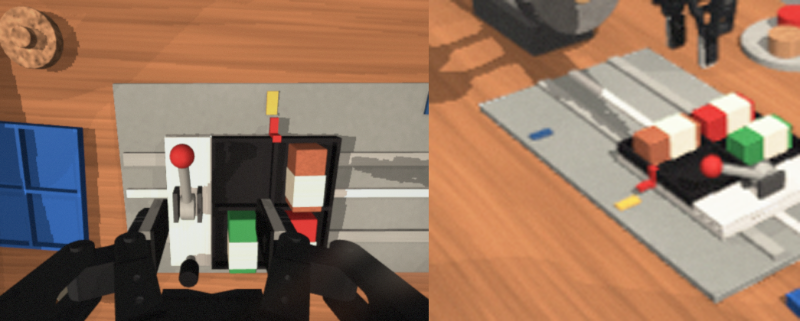

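{"op": "drive_tool", "data": {
  "commands": ".6 -.4 0 0; .53 -.375 0 0; 0 0 .8 0; 0 0 .9 0; 0 0 .9 0; 0 0 .6 0; 0 0 .22 0; 0 0 0 0",
  "claw": 0
}}

```text
time_s: 52.2
tcp_pos: [0.4068, -0.0429, 0.2661]
ee_rot: [0.069, -3.14, -0.0]
force: [0.2, -0.1, 1.2]
gripper_width: 0.0002
finger_force: 0.0
```

Run:
```python
from h import *
rep((.4515-.024,-.0419,.111),2.49);lever((200,100,360,420))
```

```text
t 52.2 grasp [ 0.4067 -0.0429  0.1111] yaw 2.51 F [ 0.1777 -0.1279  1.228 ] w 0.0002 ff 0.0
twist units 0.0 shift units [-0.5207  0.0023  0.0032]
ball [ 0.4502 -0.0413  0.1026] px [276.64 370.39] -> angle from z 60.3
```

{"op": "drive_tool", "data": {
  "commands": "-.25 0 0 0; -.25 0 0 0; -.11 0 -.16 0; -.11 0 -.16 0; -.14 0 -.14 0; -.14 0 -.14 0; -.16 0 -.11 0; -.16 0 -.11 0; -.18 0 -.08 0; -.18 0 -.08 0; -.19 0 -.05 0; -.19 0 -.05 0; -.2 0 -.02 0; -.2 0 -.02 0; -.12 0 0 0; -.12 0 0 0; -.05 0 0 0; 0 0 0 0; 0 0 0 0"
}}

```text
time_s: 54.68
tcp_pos: [0.5164, -0.0382, 0.3111]
ee_rot: [-0.068, 3.141, 0.0]
force: [0.4, -0.7, 0.4]
gripper_width: -0.0001
finger_force: 0.0
```

{"op": "drive_tool", "data": {
  "commands": "-.06 0 0 0; -.04 0 0 0; 0 0 0 0; 0 0 0 0"
}}

```text
time_s: 55.18
tcp_pos: [0.5189, -0.0382, 0.311]
ee_rot: [0.067, -3.134, -0.0]
force: [-13.4, -0.1, 5.7]
gripper_width: 0.0001
finger_force: 6.9
```

Run:
```python
from h import *
rep();lever((200,100,360,420))
```

```text
t 55.2 grasp [ 0.5177 -0.0382  0.156 ] yaw 2.47 F [-13.3826  -0.052    5.6744] w 0.0001 ff 6.923813447356224
ball [ 0.5475 -0.0362  0.1483] px [276.88 360.21] -> angle from z 0.0
```

{"op": "drive_tool", "data": {
  "commands": ".2 0 0 0; 0 0 -.75 0; 0 0 -.6 0; -.4 0 0 0; -.38 0 0 0; 0 0 0 0; 0 0 .7 0; 0 0 .6 0; 0 0 .25 0; 0 0 0 0",
  "claw": 60
}}

```text
time_s: 56.52
tcp_pos: [0.5433, -0.037, 0.3027]
ee_rot: [0.068, -3.14, -0.0]
force: [-0.3, -0.4, -0.3]
gripper_width: 0.0597
finger_force: 0.0
```

{"op": "drive_tool", "data": {
  "commands": "0 0 0 0; 0 0 0 0; 0 0 0 0; 0 0 0 0; 0 0 0 0; 0 0 0 0",
  "claw": 10,
  "grip_force": 40
}}

```text
time_s: 57.28
tcp_pos: [0.5438, -0.037, 0.3046]
ee_rot: [-0.068, 3.138, -0.0]
force: [-0.8, 1.4, 5.9]
gripper_width: 0.0237
finger_force: 39.1
```

{"op": "drive_tool", "data": {
  "commands": "0 .05 0 0; 0 .1 0 0; 0 .15 0 0; 0 .2 0 0; 0 .25 0 0; 0 .25 0 0; 0 .25 0 0; 0 .25 0 0; 0 .25 0 0; 0 .25 0 0; 0 .2 0 0; 0 .15 0 0; 0 .1 0 0; 0 .05 0 0; 0 0 0 0; 0 0 0 0"
}}

```text
time_s: 59.28
tcp_pos: [0.5394, 0.0626, 0.3046]
ee_rot: [-0.068, 3.139, -0.001]
force: [-1.2, -0.7, 5.8]
gripper_width: 0.0236
finger_force: 39.2
```

Run:
```python
from h import *
rep();ptr()
```

```text
t 59.3 grasp [0.5397 0.0625 0.1496] yaw 2.48 F [-1.1631 -0.667   5.7644] w 0.0236 ff 39.16539430618286
y 599 [291.24  13.32] [0.4071 0.0659 0.013 ] s 0.0482
r 916 [452.81  48.75] [0.426  0.1704 0.027 ] s 0.1518
```

{"op": "drive_tool", "data": {
  "commands": "0 .05 0 0; 0 .1 0 0; 0 .15 0 0; 0 .2 0 0; 0 .25 0 0; 0 .25 0 0; 0 .25 0 0; 0 .25 0 0; 0 .25 0 0; 0 .25 0 0; 0 .2 0 0; 0 .2 0 0; 0 .15 0 0; 0 .1 0 0; 0 .05 0 0; 0 0 0 0; 0 0 0 0"
}}

```text
time_s: 61.45
tcp_pos: [0.5346, 0.1707, 0.3046]
ee_rot: [-0.068, 3.139, -0.0]
force: [-2.7, -1.4, 5.9]
gripper_width: 0.0235
finger_force: 39.2
```

Run:
```python
from h import *
rep();ptr()
```

```text
t 61.5 grasp [0.5349 0.1707 0.1496] yaw 2.49 F [-2.6825 -1.3967  5.9414] w 0.0235 ff 39.18761372566223
y 620 [126.6   13.43] [0.4072 0.0651 0.013 ] s 0.0474
b 561 [442.97  12.29] [0.3971 0.2742 0.013 ] s 0.2568
r 903 [452.51  48.66] [0.421  0.2784 0.027 ] s 0.2599
```

{"op": "drive_tool", "data": {
  "commands": "0 0 0 0; 0 0 0 0; 0 0 0 0; 0 0 -.8 0; 0 0 -.8 0; 0 0 -.8 0; 0 0 -.05 0; 0 0 0 0",
  "claw": 60
}}

```text
time_s: 62.5
tcp_pos: [0.5347, 0.1707, 0.4001]
ee_rot: [0.068, -3.14, 0.0]
force: [-0.1, 0.5, 0.1]
gripper_width: 0.0598
finger_force: 0.0
```

Run:
```python
from h import *
rep();ptr2("blue",(98,100,60),(112,255,255),(250,0,560,120))
```

```text
t 62.5 grasp [0.5345 0.1707 0.2451] yaw 2.49 F [-0.1308  0.5362  0.1141] w 0.0598 ff 0.0
blue 523 [396.58  31.65] 0.2567639399466637
ptr row 54 394 405 offset 0.0001
ptr row 58 394 405 offset 0.0004
ptr row 62 394 405 offset 0.0008
ptr row 66 393 404 offset 0.0002
```

{"op": "drive_tool", "data": {
  "commands": "-.6 0 0 0; -.55 0 0 0; 0 0 .8 0; 0 0 .8 0; 0 0 .78 0; .3 0 0 0; .25 0 0 0; .2 0 0 0; .2 0 0 0; .2 0 0 0; .2 0 .04 0; .2 0 .04 0; .2 0 .06 0; .2 0 .06 0; .2 0 .1 0; .1 0 0 0; 0 0 0 0; 0 0 0 0",
  "claw": 0
}}

```text
time_s: 64.8
tcp_pos: [0.4908, 0.1688, 0.294]
ee_rot: [-0.068, 3.141, 0.0]
force: [0.3, -0.0, 0.5]
gripper_width: -0.0001
finger_force: 0.0
```

Run:
```python
from h import *
rep();lever((200,100,360,420))
```

```text
t 64.8 grasp [0.4908 0.1688 0.139 ] yaw 2.49 F [ 0.2582 -0.0187  0.4958] w -0.0001 ff 0.0
ball [0.4594 0.1672 0.1418] px [275.98 228.52] -> angle from z 21.5
```

{"op": "drive_tool", "data": {
  "commands": "-.05 0 -.5 0; 0 0 -.45 0; .45 0 0 0; .4 0 0 0; 0 0 .3 0; .03 0 .2 0; .05 0 .15 0; .03 0 .15 0; 0 0 .12 0; 0 0 .1 0; 0 0 .07 0; 0 0 0 0"
}}

```text
time_s: 66.4
tcp_pos: [0.4545, 0.1672, 0.2886]
ee_rot: [-0.068, 3.141, -0.0]
force: [-1.5, -1.4, 4.1]
gripper_width: -0.0003
finger_force: 1.9
```

Run:
```python
from h import *
rep((.4535,.1671,.1325))
```

```text
t 66.4 grasp [0.4546 0.1672 0.1336] yaw 2.48 F [-1.4724 -1.3982  4.117 ] w -0.0003 ff 1.9457117468118668
twist units 0.0 shift units [ 0.0265 -0.001   0.027 ]
```

{"op": "drive_tool", "data": {
  "commands": "0 0 .04 0; 0 0 .04 0; 0 0 0 0; 0 0 0 0"
}}

```text
time_s: 66.9
tcp_pos: [0.4546, 0.1672, 0.2877]
ee_rot: [-0.068, 3.138, 0.001]
force: [-3.4, -0.9, 13.9]
gripper_width: 0.0002
finger_force: 6.4
```

{"op": "drive_tool", "data": {
  "commands": "0 0 -.4 0; 0 0 -.8 0; 0 0 -.8 0; 0 0 -.8 0; 0 0 -.4 0; 0 0 0 0"
}}

```text
time_s: 67.65
tcp_pos: [0.4545, 0.1673, 0.4137]
ee_rot: [-0.068, 3.139, 0.001]
force: [0.5, 0.6, -0.5]
gripper_width: -0.0
finger_force: 0.0
```

Run:
```python
from h import *
rep();im=lever((220,100,340,320));ptr2("blue",(98,100,60),(112,255,255),(250,0,560,250))
for n,k in(("g",mask(im,*GRN)),("r",red(im)),("o",mask(im,(6,120,90),(12,255,255)))): print(n);bar(k,.071,(300,150,480,330),250)
t=arm.read_camera("top");print(blobs(red(t),20,(80,150,250,260)))
```

```text
t 67.7 grasp [0.4547 0.1674 0.2587] yaw 2.49 F [ 0.5213  0.5606 -0.5082] w -0.0 ff 0.0
ball [0.4424 0.1669 0.1034] px [276.71 185.8 ] -> angle from z 59.7
blue 410 [385.34 122.39] 0.2569574104539209
ptr row 145 383 393 offset 0.0004
ptr row 149 383 393 offset 0.0008
ptr row 153 383 392 offset 0.0006
ptr row 157 383 392 offset 0.001
ptr row 175 270 284 offset -0.1097
ptr row 179 265 288 offset -0.1102
ptr row 183 263 291 offset -0.1097
ptr row 187 263 291 offset -0.1097
g
blob 1567 [345.95 279.1 ] 
 [[0.5185 0.2158]
 [0.5167 0.2559]
 [0.5584 0.2608]
 [0.5603 0.2193]]
r
blob 257 [388.71 160.82] 
 [[0.4124 0.2559]
 [0.4117 0.2707]
 [0.4301 0.2733]
 [0.4308 0.2582]]
blob 1574 [418.69 280.27] 
 [[0.5557 0.2867]
 [0.5153 0.2821]
 [0.5148 0.329 ]
 [0.5552 0.3351]]
o
blob 1802 [430.71 194.03] 
 [[0.4667 0.2832]
 [0.4321 0.2807]
 [0.4337 0.328 ]
 [0.4684 0.3319]]
blob 292 [425.42 255.66] 
 [[0.512  0.2848]
 [0.4979 0.2858]
 [0.5071 0.3334]
 [0.5214 0.333 ]]
[(np.int32(84), array([165.95, 239.04]), ((165.80001831054688, 239.1000213623047), (9.838699340820312, 9.391485214233398), 63.43495178222656)), (np.int32(54), array([126.63, 250.41]), ((126.80001068115234, 250.4000244140625), (12.016654968261719, 5.692099571228027), 71.56504821777344))]
```

```bash
python3 -c "
from plant import arm
print(arm.finish_job())"
```

```text
the job is handed in; nothing more can be done
None
```

The job is handed in at about 68 s of the 210 s: the tray is clamped with its pointer about 1 mm from the blue mark, and the three bars present (red, green, terracotta) lie flat in separate compartments. I measured all this from the camera images. The hand-in call returned no verdict.

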